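# Grade the grinding balls with the hand sieve

## Task

Lift the loaded sieve off its mat, hold it over the blue tub and tilt its barred front end down so that all the small yellow balls drop through into the blue tub while the large dark ones stay in the sieve. Then set the sieve down on its mat and let go, take a fresh grip that leaves room for a steep tilt, and tip it steeply backwards over the red tub so that all the large balls pour into it. Finish with the empty sieve standing level in the middle of its mat, let go, and leave the other things on the bench where they are.

Things in the scene. Friction and masses are not known exactly. Their poses are not given: they have to be found in the camera images.
- sieve: hand sieve: open-topped white box 194 long (own x, front = +x) x 136 wide (own y), side walls 60 high, 4 thick; 0.28 kg, hidden +-20 %. Origin under its centre, z up. Solid floor (inner width 128) only at x = -62 to -10, 20 mm up at x = -10 and falling 6 degrees to the rear: the balls start there. Front wall at x = 98 to 102, 60 high. Front down 25 to 30 degrees rolls the balls onto the bars
- sieve_bars (a point): middle of the sieve's barred front floor (own x = 45, 23 mm up): four round steel bars along x, 5 mm thick, tops 25 mm up, gaps 21 mm, running from x = -8 to the front wall, open below. Small balls drop through, large ones roll on top
- sieve_chute (a point): middle of the sieve's open upper rear edge (own x = -90, 58 mm up). The rear wall leans outwards as a pouring chute, rising at 57 degrees from x = -62, 15 mm up, to this edge: large balls pour over it once the sieve is pitched about 70 to 75 degrees rear down
- sieve_grip (a point): centre of the sieve's blue handle fin, 120 mm above its underside, over its origin; axes as the sieve's. Fin: upright plate 60 long (x) x 10 thick (y), 95 to 140 mm up, on a bridge 16 wide across the sieve, 89 to 95 up. Pinch it across the 10 mm, upright or leaning forward or back in the x-z plane; about 100 N grip holds it against pitching
- mat: the sieve's place: flat dark grey rubber mat 250 x 190 x 4 mm fixed to the bench; origin under its centre (its top is 4 mm up), long side along own x
- tub: blue open tub for the small balls, fixed, 240 (own x) x 190 (own y) x 60 mm high, walls and floor 4 mm; origin under its centre, on the bench
- tray: red open tub for the large balls, the same size as the blue one (240 x 190 x 60 mm, walls 4), fixed; origin under its centre, on the bench
- large1_center (a point): centre of large grinding ball 1: dark grey ceramic, 36 mm diameter, about 75 g
- large2_center (a point): centre of large grinding ball 2: dark grey ceramic, 36 mm diameter, about 75 g
- large3_center (a point): centre of large grinding ball 3: dark grey ceramic, 36 mm diameter, about 75 g
- small1_center (a point): centre of small grinding ball 1: amber yellow ceramic, 18 mm diameter, about 14 g
- small2_center (a point): centre of small grinding ball 2: amber yellow ceramic, 18 mm diameter, about 14 g
- small3_center (a point): centre of small grinding ball 3: amber yellow ceramic, 18 mm diameter, about 14 g
- small4_center (a point): centre of small grinding ball 4: amber yellow ceramic, 18 mm diameter, about 14 g
- jar1: specimen jar, clear-white with red screw cap, 66 mm diameter, 72 mm tall; origin under its centre; bystander
- jar2: a second such red-capped jar; bystander
- jar3: a third such red-capped jar; bystander
- tipbox: closed pipette-tip box with pale blue lid, 88 x 123 x 67 mm; origin under its centre; bystander
- bottle: brown bottle with blue cap, 62 mm diameter, 125 mm tall; origin under its centre; bystander

How it is judged (in metres and radians):
On the way, in this order (a step that is already met when the one before it is completed fails the run):
1. all four small balls lie in the blue tub while all three large balls are still in the sieve (x of small1_center in the frame of tub between -0.117 and 0.117 m and y of small1_center in the frame of tub between -0.092 and 0.092 m and z of small1_center in the frame of tub between 0 and 0.058 m and x of small2_center in the frame of tub between -0.117 and 0.117 m and y of small2_center in the frame of tub between -0.092 and 0.092 m and z of small2_center in the frame of tub between 0 and 0.058 m and x of small3_center in the frame of tub between -0.117 and 0.117 m and y of small3_center in the frame of tub between -0.092 and 0.092 m and z of small3_center in the frame of tub between 0 and 0.058 m and x of small4_center in the frame of tub between -0.117 and 0.117 m and y of small4_center in the frame of tub between -0.092 and 0.092 m and z of small4_center in the frame of tub between 0 and 0.058 m and x of large1_center in the frame of sieve between -0.1 and 0.1 m and y of large1_center in the frame of sieve between -0.066 and 0.066 m and z of large1_center in the frame of sieve between 0.015 and 0.08 m and x of large2_center in the frame of sieve between -0.1 and 0.1 m and y of large2_center in the frame of sieve between -0.066 and 0.066 m and z of large2_center in the frame of sieve between 0.015 and 0.08 m and x of large3_center in the frame of sieve between -0.1 and 0.1 m and y of large3_center in the frame of sieve between -0.066 and 0.066 m and z of large3_center in the frame of sieve between 0.015 and 0.08 m), for 0.2 s.
2. the sieve stands on its mat, let go, with the large balls in it and the small balls in the blue tub (all of step 1 and horizontal distance between sieve and mat below 0.055 m and z of sieve in the frame of mat below 0.01 m and angle between sieve's own z axis and vertical below 0.05 rad and linear speed of sieve below 0.02 m/s and contact force between the fingers and sieve below 0.1 N), for 0.2 s.
3. all three large balls lie in the red tub (x of large1_center in the frame of tray between -0.117 and 0.117 m and y of large1_center in the frame of tray between -0.092 and 0.092 m and z of large1_center in the frame of tray between 0 and 0.062 m and x of large2_center in the frame of tray between -0.117 and 0.117 m and y of large2_center in the frame of tray between -0.092 and 0.092 m and z of large2_center in the frame of tray between 0 and 0.062 m and x of large3_center in the frame of tray between -0.117 and 0.117 m and y of large3_center in the frame of tray between -0.092 and 0.092 m and z of large3_center in the frame of tray between 0 and 0.062 m), for 0.2 s.
At the end, for the whole second after the job is handed in: All four small balls are in the blue tub and all three large balls in the red tub (below the rims); the sieve is released and at rest, standing on its mat: its centre within 55 mm of the mat's centre, level within 0.05 rad (all of step 3 and x of small1_center in the frame of tub between -0.117 and 0.117 m and y of small1_center in the frame of tub between -0.092 and 0.092 m and z of small1_center in the frame of tub between 0 and 0.058 m and x of small2_center in the frame of tub between -0.117 and 0.117 m and y of small2_center in the frame of tub between -0.092 and 0.092 m and z of small2_center in the frame of tub between 0 and 0.058 m and x of small3_center in the frame of tub between -0.117 and 0.117 m and y of small3_center in the frame of tub between -0.092 and 0.092 m and z of small3_center in the frame of tub between 0 and 0.058 m and x of small4_center in the frame of tub between -0.117 and 0.117 m and y of small4_center in the frame of tub between -0.092 and 0.092 m and z of small4_center in the frame of tub between 0 and 0.058 m and horizontal distance between sieve and mat below 0.055 m and z of sieve in the frame of mat below 0.01 m and angle between sieve's own z axis and vertical below 0.05 rad and linear speed of sieve below 0.02 m/s and contact force between the fingers and sieve below 0.1 N); the robot touches nothing.
It fails at once if a bystander (jar, tip box or bottle) is shifted by more than 30 mm or knocked over (distance of any of jar1, jar2, jar3, tipbox, bottle from where it was at the start of the episode above 0.03 m or angle between any of jar1, jar2, jar3, tipbox, bottle's own z axis and vertical above 0.5 rad).
It also fails if it takes over 67 s, if anything falls off the work surface, if the arm or the gripper's body presses on something with over 40 N, if the wrist force passes 120 N, or if a joint passes its speed limit or range.

## Robot

A 6-joint arm with a two-finger parallel gripper is mounted at the origin on the work surface. World frame = base frame: x ahead of the robot, y to its left, z up, the work surface at z = 0. Lengths are in mm, angles in rad, forces in N, time in s.
With the tool pointing down it reaches from about 325 to 875 mm from the base axis. Payload 4.4 kg.
Tool frame: the origin (TCP) lies midway between the tips of the shut fingers; the grasp point (between the pads) lies 19 mm behind it; y points along the fingers, x is the direction in which the jaws open and shut, and the axes are right-handed (so a half turn about y gives the same grasp; the last joint's range is limited). The gripper opens to 85 mm and grips with 20 to 120 N. Pads are 22 mm wide; open, the fingers measure 114 mm over their backs; the gripper's body (76 mm by 85 mm) begins 54 mm behind the grasp point. The pads swing forward as they close: fully open they stand 13 mm farther back than shut.
Start: joints at [-1.272, 0.207, 1.542, -0, 1.393, -0.15], TCP at [249.472, -518.064, 194.082] pointing down, gripper open.
Joint ranges: [-2.73, 2.73], [-0.86, 2.22], [0.23, 2.46], [-1.11, 4.25], [0.08, 2.63], [-2.82, 2.82]. Speed limits (rad/s): [2.79, 2.79, 3.14, 3.14, 3.14, 3.14].

## Interface

Orientations are given as a rotation vector (axis times angle).
In Python, from station import ctrl gives the robot as it stands.
- The arm moves only by the tool move_arm, never from a script. Its argument "increments" is text: rows parted by semicolons, each of 7 numbers parted by spaces: the finger opening in m, from 0 to 0.0854, then the shift along the world's x, y, z in m, then the turn, a rotation vector about the world's x, y, z in rad. A call has 1 to 5 rows; each row shifts and turns the commanded pose from where the row before left it; what a row does not reach is not made up. A row lasts 1/8 s, in which the tool goes at most 62.5 mm and 10.7 degrees, less where a joint would pass 70% of its speed; a pose out of reach is approached as far as the arm can. A call is refused whole if a number of a shift passes 0.0625 or a number of a turn 0.188, either way. A call with a gripper value outside its range is refused whole. The fingers move at their own pace and stop on an object; "newtons" is the grip in N (left out, the last holds). Time passes only in rows, so rows that do not move let the fingers close. It gives the time, the measured TCP pose, the force and the opening at its end, in the units of the state.
- ctrl.get_state(): the state, without advancing time (a new reading comes with each control period).
- ctrl.capture(name): name is "side" or "top"; returns the picture (480x640x3 uint8, red, green, blue); there is no depth.
- ctrl.camera_info(name): a dict with "fx", "fy", "cx", "cy" (pixels), "R" (3x3) and "t" (3): a world point X has camera coordinates R X + t. Camera axes: x right, y down, z forward; pixel columns grow to the right and rows downward; lengths in mm; the calibration is good to about 2 mm. A picture is of the moment at which its call begins. camera_info takes no time and is no camera call.
- ctrl.finish_job(): hands the job in, once; it reports no verdict.
Trained networks look in the newest picture that a camera, given by its name, has taken for a name from the list of things; names that differ only in an ending like _2 or _b are one class to them, and where a whole thing is asked for, a point or a joint stands for the part that bears it (a point fixed in the world has none). Each returns a list of dicts, best first, with "p" (0 to 1); they miss things now and then, are a little off and sometimes report something else, mostly with a low value. They report only what shows in the picture. A call takes as long as a camera call.
- ctrl.silhouettes(name, camera): "pixels" (480x640 bool, what is visible of it) and "pixel" ([column, row] in pixels, amid what is visible of it).
The state is a dict: "clock": time; "joint_positions": joint angles; "joint_velocities": joint speeds; "tau": joint torques, N m; "tool_pos": TCP position; "tool_rot": TCP orientation; "wrist_force": force on the tool from outside, world axes, zero at the start; "torque": the same for the moment, N m; "gripper_width": opening from 0.0 (shut) to 1.0 (fully open).
Only numpy, scipy, OpenCV 4.12 (cv2) and the standard library are available. Lean on these libraries where they do the work, as an engineer would, in place of code of your own. Each camera call takes 0.05 s, during which the arm holds its last target.

## Working session

There is one attempt and no reset: what is moved stays moved. The work goes in short steps, Python scripts to look and compute and a tool call to move; the robot and the scene stay as the last step left them, time stands still between calls to the robot, and variables do not carry over. Pictures are saved under pics/ and viewed, and the job is handed in when it is done.

Besides the shell and the picture viewer there is one more tool, called after "Emit:" as a command line: name --argument value ..., lists and objects as JSON in quotes. move_arm: Moves the arm, as the interface text tells. Its arguments: {"type":"object","properties":{"increments":{"type":"string"},"newtons":{"type":"number"}},"required":["increments"]}

```bash
ls; mkdir -p pics; python3 - <<'E'
from station import ctrl
import cv2
for n in ("side","top"):
    im=ctrl.capture(n); cv2.imwrite(f"pics/{n}0.png",im[:,:,::-1])
    c=ctrl.camera_info(n); print(n,c)
print(ctrl.get_state())
E
```

```text
pics
side {'fx': 466.4199178097035, 'fy': 466.4199178097035, 'cx': 314.8982409001272, 'cy': 235.7927919328219, 'R': array([[ 0.99059413, -0.13568708, -0.01767149],
       [-0.08399312, -0.50101852, -0.86135103],
       [ 0.10802047,  0.85473356, -0.50770279]]), 't': array([-584.9515263 ,  137.84070638, 1033.13088966])}
top {'fx': 480.2545768686569, 'fy': 480.2545768686569, 'cx': 316.03379753499036, 'cy': 236.70788098220956, 'R': array([[ 0.02651441, -0.99959014, -0.01079522],
       [-0.99221755, -0.0250015 , -0.12198054],
       [ 0.12166065,  0.01394545, -0.99247378]]), 't': array([ -3.50087578, 605.45643005, 954.86127157])}
{'clock': 0.1, 'joint_positions': array([-1.27249526e+00,  2.07365085e-01,  1.54281714e+00,  1.31274570e-05,
        1.39352510e+00, -1.50477903e-01]), 'joint_velocities': array([ 0.00080341, -0.00024052, -0.00303444,  0.00167158, -0.00026429,
        0.00014455]), 'tau': array([-4.27748028e-04, -3.84090757e+01, -2.92547500e+01, -2.38773409e-04,
        4.86601086e-03,  2.83811784e-05]), 'tool_pos': array([ 249.24939725, -517.31531533,  193.02190147]), 'tool_rot': array([-1.38728453,  0.87373288, -0.87112039]), 'wrist_force': array([-0.84909182,  0.27380809,  0.50576044]), 'torque': array([-0.02887279, -0.02702069,  0.0593427 ]), 'gripper_width': 0.9953250302761164}
```

View pics/side0.png

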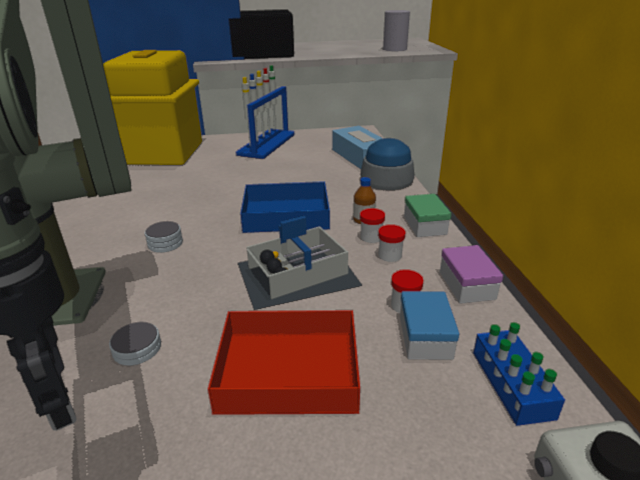

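View pics/top0.png

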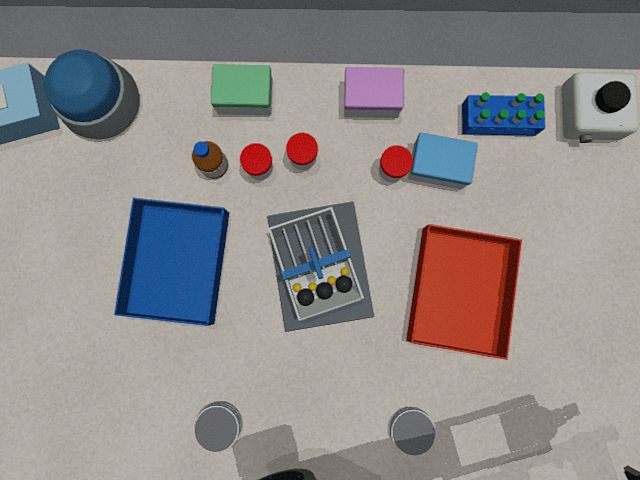

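```bash
cat > h.py <<'E'
from station import ctrl
import numpy as np, cv2
def bp(cam,uv,z):
    c=ctrl.camera_info(cam);R=np.array(c['R']);t=np.array(c['t'])
    d=R.T@np.array([(uv[0]-c['cx'])/c['fx'],(uv[1]-c['cy'])/c['fy'],1.]); o=-R.T@t
    return o+d*(z-o[2])/d[2]
def pr(cam,X):
    c=ctrl.camera_info(cam);p=np.array(c['R'])@np.asarray(X,float)+np.array(c['t'])
    return np.array([c['fx']*p[0]/p[2]+c['cx'],c['fy']*p[1]/p[2]+c['cy']])
def tri(a,b):
    A=[];B=[]
    for cam,uv in (("top",a),("side",b)):
        c=ctrl.camera_info(cam);R=np.array(c['R']);t=np.array(c['t'])
        x=(uv[0]-c['cx'])/c['fx'];y=(uv[1]-c['cy'])/c['fy']
        A+=[R[0]-x*R[2],R[1]-y*R[2]];B+=[x*t[2]-t[0],y*t[2]-t[1]]
    s=np.linalg.lstsq(np.array(A),np.array(B),rcond=None);return s[0],s[1]
E
python3 - <<'E'
from h import *
S={}
im=ctrl.capture("top").copy()
for n in ["sieve","sieve_grip","mat","tub","tray","jar1","tipbox","bottle","large1_center","small1_center"]:
    r=ctrl.silhouettes(n,"top")
    print(n,[(round(x['p'],2),np.round(x['pixel']),int(x['pixels'].sum())) for x in r[:5]])
    m=r[0]['pixels'].astype(np.uint8); cs,_=cv2.findContours(m,0,2); c=max(cs,key=cv2.contourArea)
    if n in("mat","tub","tray"):
        h=cv2.convexHull(c); 
        z={"mat":4}.get(n,60)
        W=np.array([bp("top",p[0],z)[:2] for p in h],np.float32)
        print(n,cv2.minAreaRect(W))
    cv2.drawContours(im,[c],-1,(0,255,0),1)
cv2.imwrite("pics/sil.png",im[:,:,::-1])
cv2.imwrite("pics/zoom.png",cv2.resize(im[190:340,250:390],None,fx=5,fy=4,interpolation=2)[:,:,::-1])
# sample spot z=60 blue tub corners
for q in [(134,199),(228,208),(212,324),(116,314)]: print(bp("top",q,60)[:2])
for q in [(427,226),(521,238),(507,358),(408,355)]: print(bp("top",q,60)[:2])
for q in [(268,215),(353,203),(373,318),(286,330)]: print(bp("top",q,4)[:2])
E
```

```text
sieve [(0.92, array([316., 269.]), 3688)]
sieve_grip []Traceback (most recent call last):
  File "<stdin>", line 7, in <module>
IndexError: list index out of range
```

```bash
python3 - <<'E'
from h import *
im=ctrl.capture("top").copy(); cv2.imwrite("pics/zoom.png",cv2.resize(im[190:340,250:390],None,fx=5,fy=4,interpolation=2)[:,:,::-1])
for n in ["sieve","mat","tub","tray","jar1","tipbox","bottle"]:
    r=ctrl.silhouettes(n,"top")
    print(n,[(round(x['p'],2),np.round(x['pixel']),int(x['pixels'].sum())) for x in r[:5]])
    if not r: continue
    m=r[0]['pixels'].astype(np.uint8); cs,_=cv2.findContours(m,0,2); c=max(cs,key=cv2.contourArea)
    if n in("mat","tub","tray"):
        h=cv2.convexHull(c); 
        z={"mat":4}.get(n,60)
        W=np.array([bp("top",p[0],z)[:2] for p in h],np.float32)
        print(n,cv2.minAreaRect(W))
    cv2.drawContours(im,[c],-1,(0,255,0),1)
cv2.imwrite("pics/sil.png",im[:,:,::-1])
for q in [(134,199),(228,208),(212,324),(116,314)]: print(bp("top",q,60)[:2])
for q in [(427,226),(521,238),(507,358),(408,355)]: print(bp("top",q,60)[:2])
for q in [(268,215),(353,203),(373,318),(286,330)]: print(bp("top",q,4)[:2])
E
```

```text
sieve [(0.91, array([316., 268.]), 3994), (0.25, array([257., 163.]), 949)]
mat [(0.69, array([322., 252.]), 6222)]
mat ((548.8961791992188, 3.2173309326171875), (253.21011352539062, 191.8669891357422), 11.225833892822266)
tub [(0.83, array([170., 261.]), 11965)]
tub ((547.2744750976562, 299.0982971191406), (203.5704803466797, 242.91493225097656), 85.01476287841797)
tray [(0.96, array([465., 290.]), 12275), (0.65, array([310., 285.]), 63)]
tray ((504.6925964355469, -285.4815979003906), (201.55975341796875, 241.04246520996094), 81.6884994506836)
jar1 [(0.88, array([255., 162.]), 958), (0.59, array([302., 150.]), 935)]
tipbox [(0.89, array([443., 159.]), 2960)]
bottle [(0.85, array([208., 153.]), 986)]
[670.83213854 386.12783364]
[656.89069234 192.6059066 ]
[423.47198564 212.91495409]
[437.84380739 405.07891965]
[ 629.93114045 -211.42778272]
[ 610.28280004 -399.54834785]
[ 373.89305227 -366.44890856]
[ 374.2573479  -173.99890152]
[653.77982886 117.0627433 ]
[684.44071937 -64.95494953]
[ 441.39110805 -110.86416838]
[411.78398521  70.06308056]
```

View pics/zoom.png

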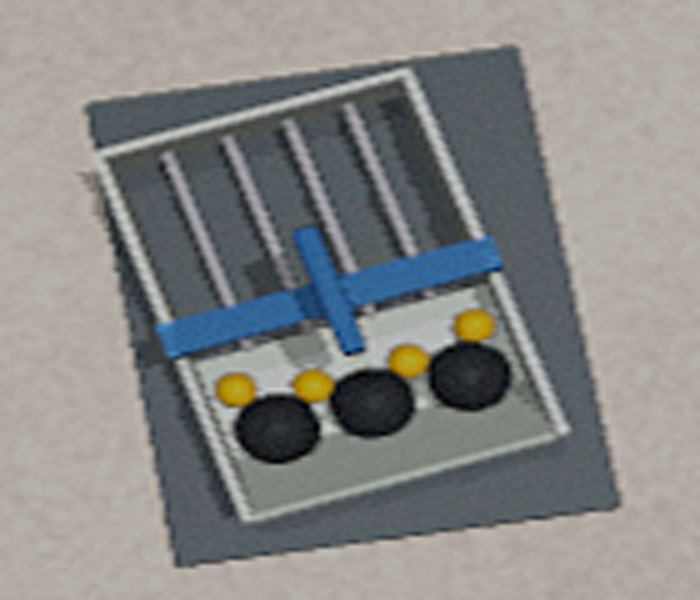

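View pics/sil.png

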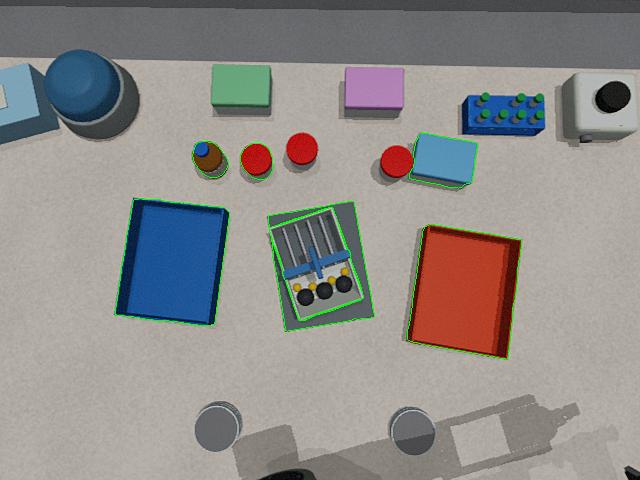

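```bash
python3 - <<'E'
from h import *
z2=lambda x,y:(250+x/5,190+y/4)
fl,fr,rr,rl=[bp("top",z2(*p),64)[:2] for p in [(97,153),(410,69),(568,432),(244,521)]]
print(fl,fr,rr,rl,np.linalg.norm(fl-fr),np.linalg.norm(fl-rl),np.linalg.norm(fr-rr))
for a,b in((rl,fl),(rr,fr),(rl,rr),(fl,fr)): print(np.degrees(np.arctan2(*(b-a)[::-1])))
f=bp("top",z2(308,230),144);r=bp("top",z2(353,350),144);print(f,r,(f+r)/2,np.degrees(np.arctan2(*(f-r)[1::-1])),np.linalg.norm(f-r))
im=ctrl.capture("side");cv2.imwrite("pics/zs.png",cv2.resize(im[170:310,230:370],None,fx=5,fy=4,interpolation=2)[:,:,::-1])
r=ctrl.silhouettes("sieve","side");print([x['pixel'] for x in r])
from scipy.spatial.transform import Rotation as Ro
print(Ro.from_rotvec(ctrl.get_state()['tool_rot']).as_matrix())
for n in("jar1","tipbox","bottle"):
  for q in ctrl.silhouettes(n,"top"): print(n,q['p'],bp("top",q['pixel'],{"jar1":72,"tipbox":60,"bottle":80}[n]))
E
```

```text
[616.84069564 106.1891744 ] [662.88558203 -18.92882512] [482.44393347 -85.41233291] [435.63566249  41.28389655] 133.32158627544544 192.4784640754539 192.29988388708657
19.70686132534143
20.22625891739151
-69.72311044661313
-69.7957949569518
[572.07131694  18.26115026 144.        ] [5.17596143e+02 3.49867155e-01 1.44000000e+02] [544.83372987   9.30550871 144.        ] 18.200718671042104 57.34421209399583
[[302.6, 261.9], [287.1, 367.0], [362.6, 198.1]]
[[ 4.33875479e-01  2.07142780e-05  9.00972846e-01]
 [-9.00972844e-01 -4.52348190e-05  4.33875479e-01]
 [ 4.97427609e-05 -9.99999999e-01 -9.63276800e-07]]
jar1 0.88 [751.59030652 139.64028278  72.        ]
jar1 0.59 [778.52007761  44.98279881  72.        ]
tipbox 0.89 [ 770.11759791 -243.98555709   60.        ]
bottle 0.85 [764.35690283 233.98001854  80.        ]
```

View pics/zs.png

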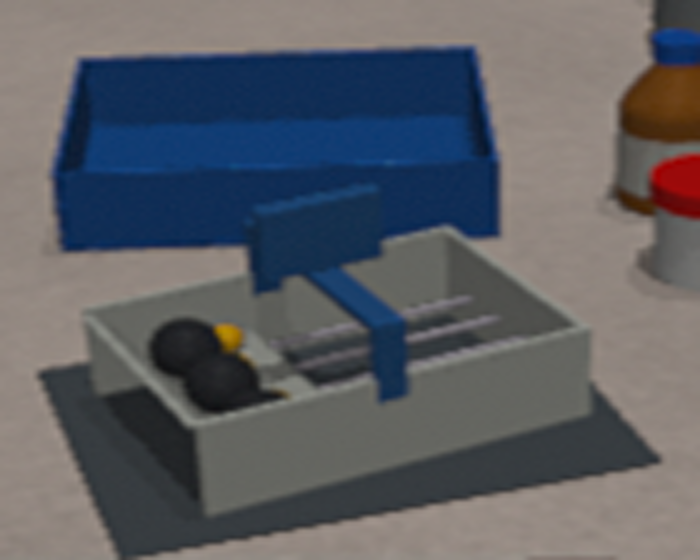

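Emit:
move_arm --increments "0.06 0.015 0.03 0.005 0 0 -0.01; 0.06 0.025 0.045 0.005 0 0 -0.01; 0.06 0.03 0.055 0 0 0 -0.01; 0.06 0.03 0.055 0 0 0 -0.01; 0.06 0.03 0.055 0 0 0 -0.01"

```text
clock: 1.52
tool_pos: [380.0, -276.8, 204.4]
tool_rot: [-1.372, 0.911, -0.912]
wrist_force: [-0.3, 0.5, 0.3]
gripper_width: 0.703
```

Emit:
move_arm --increments "0.06 0.03 0.055 0 0 0 -0.01; 0.06 0.03 0.055 0 0 0 -0.01; 0.06 0.03 0.055 0 0 0 -0.01; 0.06 0.03 0.05 0 0 0 -0.01; 0.06 0.025 0.04 0 0 0 -0.01"

```text
clock: 2.15
tool_pos: [525.0, -21.6, 204.4]
tool_rot: [-1.354, 0.947, -0.948]
wrist_force: [0.9, -0.5, -0.3]
gripper_width: 0.703
```

Emit:
move_arm --increments "0.06 0.0155 0.025 0 0 0 -0.003; 0.06 0.005 0.007 0 0 0 0; 0.06 0 0 0 0 0 0"

```text
clock: 2.52
tool_pos: [544.4, 7.9, 203.9]
tool_rot: [-1.354, 0.951, -0.95]
wrist_force: [-0.1, 0.3, -0.4]
gripper_width: 0.701
```

```bash
python3 - <<'E'
from h import *
from scipy.spatial.transform import Rotation as Ro
im=ctrl.capture("top");cv2.imwrite("pics/t1.png",cv2.resize(im[160:340,220:400],None,fx=4,fy=3.3,interpolation=2)[:,:,::-1])
im=ctrl.capture("side");cv2.imwrite("pics/s1.png",im[:,:,::-1])
s=ctrl.get_state();print(s);print(Ro.from_rotvec(s['tool_rot']).as_matrix().round(3))
E
```

```text
{'clock': 2.625, 'joint_positions': array([-1.45630863e-01,  1.33649205e-01,  1.60536730e+00, -5.20325568e-04,
        1.40297175e+00,  1.08056375e+00]), 'joint_velocities': array([-0.01065176, -0.00609126,  0.00430214,  0.00064035, -0.00029415,
        0.00105369]), 'tau': array([ 4.09447001e-01, -3.50979817e+01, -2.93893129e+01,  2.73926812e-02,
       -6.84665851e-03, -1.42845332e-03]), 'tool_pos': array([544.07802079,   7.13960277, 204.02378617]), 'tool_rot': array([-1.35343159,  0.95183485, -0.95163306]), 'wrist_force': array([-0.55563687, -0.51607044,  1.81243383]), 'torque': array([ 0.02509359,  0.00524542, -0.03892835]), 'gripper_width': 0.700570542170188}
[[ 0.338 -0.     0.941]
 [-0.941 -0.     0.338]
 [ 0.    -1.    -0.001]]
```

View pics/t1.png

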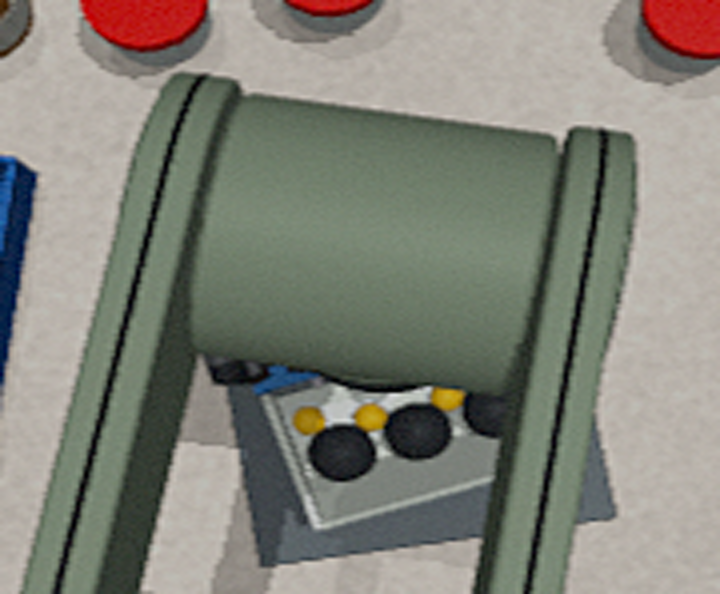

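View pics/s1.png

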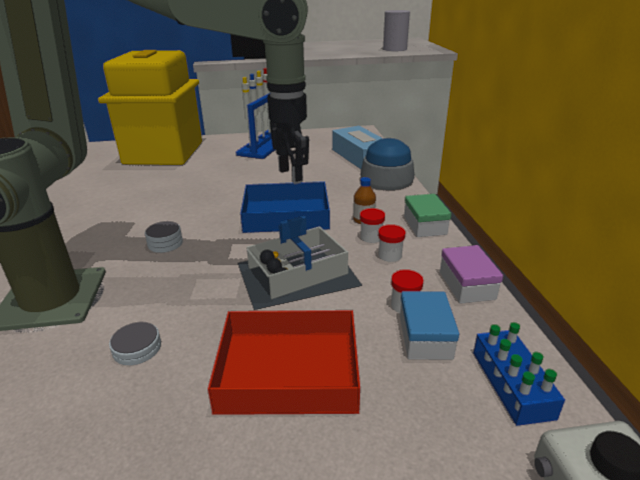

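Emit:
move_arm --increments "0.06 0 0 -0.035 0 0 0; 0.06 0 0 -0.035 0 0 0; 0.06 0 0 -0.02 0 0 0; 0.06 0 0 -0.007 0 0 0; 0.06 0 0 0 0 0 0"

```text
clock: 3.25
tool_pos: [544.4, 7.4, 107.2]
tool_rot: [-1.353, 0.952, -0.952]
wrist_force: [-0.9, 0.6, 0.5]
gripper_width: 0.701
```

```bash
python3 - <<'E'
from h import *
im=ctrl.capture("side");cv2.imwrite("pics/s2.png",cv2.resize(im[130:310,200:380],None,fx=4,fy=3.3,interpolation=2)[:,:,::-1])
print(ctrl.get_state())
E
```

```text
{'clock': 3.3, 'joint_positions': array([-1.44993700e-01,  2.29832645e-01,  1.70209448e+00, -7.58479743e-05,
        1.20824048e+00,  1.08091313e+00]), 'joint_velocities': array([ 0.00531087, -0.00879051, -0.0146198 ,  0.00112373, -0.00362382,
        0.00030827]), 'tau': array([-6.44803396e-02, -3.61042571e+01, -2.60423934e+01, -5.44028604e-03,
        2.61089054e-02, -9.42460974e-04]), 'tool_pos': array([545.08789404,   7.49593194, 107.98074787]), 'tool_rot': array([-1.35226651,  0.95031333, -0.95246963]), 'wrist_force': array([-0.13541386,  0.63607578, -0.52158428]), 'torque': array([-0.00300056,  0.02402689, -0.00329502]), 'gripper_width': 0.7055200283264662}
```

View pics/s2.png

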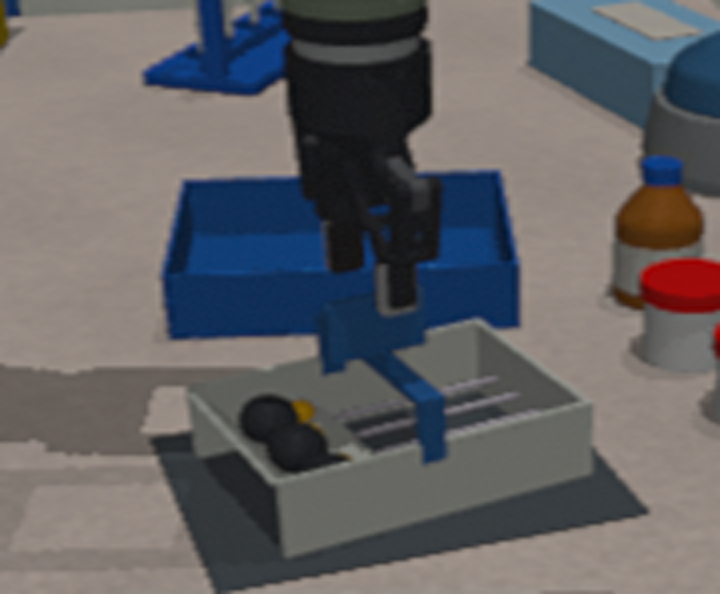

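```bash
python3 - <<'E'
from h import *
ys=np.array([-.339,.941,0]);c=np.array([545,8.5,0]);xs=np.array([.941,.339,0])
def q(p): u=pr("side",p); return ((u[0]-200)*4,(u[1]-130)*3.3)
for nm,p in {"tcp":c+[0,0,107],"fin top f":c+30*xs+[0,0,144],"fin top r":c-30*xs+[0,0,144],"finbot":c+[0,0,99],"near tip":c-30*ys+[0,0,115],"far tip":c+30*ys+[0,0,115]}.items(): print(nm,np.round(q(p)))
E
```

```text
tcp [374. 343.]
fin top f [420. 284.]
fin top r [321. 305.]
finbot [374. 353.]
near tip [397. 352.]
far tip [351. 314.]
```

```bash
python3 - <<'E'
from h import *
ys=np.array([-.339,.941,0]);c=np.array([544,7.5,0])
print("s1 near tip 204,212,230", [pr("side",c-30*ys+[0,0,z]).round() for z in(204,212,230,240)], "far",[pr("side",c+30*ys+[0,0,z]).round() for z in(204,212,230,240)])
x=np.array([.434,-.901,0]);c=np.array([249,-517.,0])
for s in(-42,42): print("start",[pr("side",c+s*x+[0,0,z]).round() for z in(193,206,220,235)])
E
```

```text
s1 near tip 204,212,230 [array([297., 200.]), array([297., 197.]), array([297., 189.]), array([297., 184.])] far [array([285., 190.]), array([285., 186.]), array([285., 179.]), array([284., 174.])]
start [array([ 65., 399.]), array([ 62., 391.]), array([ 58., 383.]), array([ 54., 373.])]
start [array([ 78., 452.]), array([ 75., 444.]), array([ 71., 436.]), array([ 67., 426.])]
```

```bash
python3 - <<'E'
import cv2
im=cv2.imread("pics/s1.png");cv2.imwrite("pics/s1z.png",cv2.resize(im[80:200,240:360],None,fx=5,fy=5,interpolation=2))
im=cv2.imread("pics/side0.png");cv2.imwrite("pics/s0z.png",cv2.resize(im[300:440,0:140],None,fx=4,fy=4,interpolation=2))
E
```

```text
(no output)
```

View pics/s1z.png

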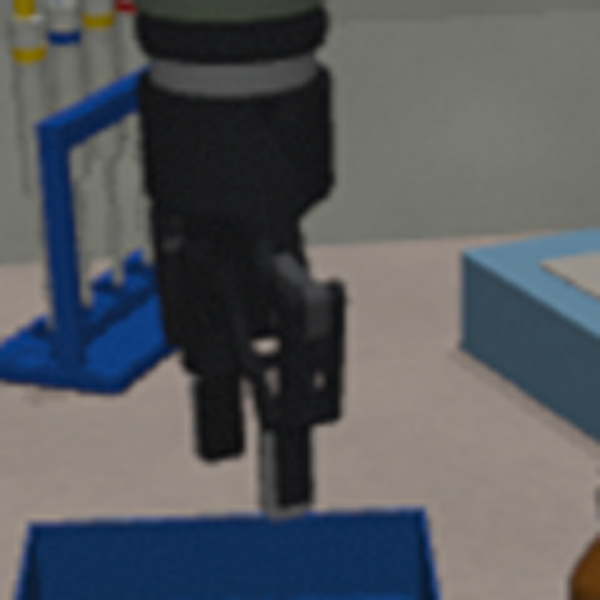

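View pics/s0z.png

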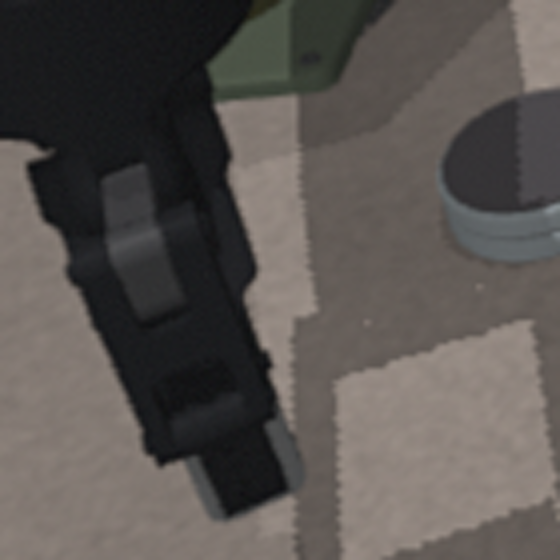

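Emit:
move_arm --increments "0.01 0 0 0.04 0 0 0; 0.01 0 0 0.04 0 0 0; 0.01 0 0 0.017 0 0 0; 0.01 0 0 0 0 0 0; 0.01 0 0 0 0 0 0" --newtons 100

```text
clock: 3.92
tool_pos: [543.4, 8.3, 202.4]
tool_rot: [-1.354, 0.953, -0.949]
wrist_force: [0.2, -0.3, 0.6]
gripper_width: 0.119
```

```bash
python3 - <<'E'
from h import *
im=ctrl.capture("side");cv2.imwrite("pics/s3.png",cv2.resize(im[80:200,240:360],None,fx=5,fy=5,interpolation=2)[:,:,::-1])
s=ctrl.get_state();print(s['tool_pos'],s['gripper_width'])
c=s['tool_pos']
print([pr("side",c+[0,0,z]).round(1) for z in(0,10,20,30,40)])
E
```

```text
[543.1577272    8.32787687 202.03524318] 0.11686881533710072
[array([290.7, 195.5]), array([290.5, 191.3]), array([290.3, 187. ]), array([290.1, 182.6]), array([289.9, 178.2])]
```

View pics/s3.png

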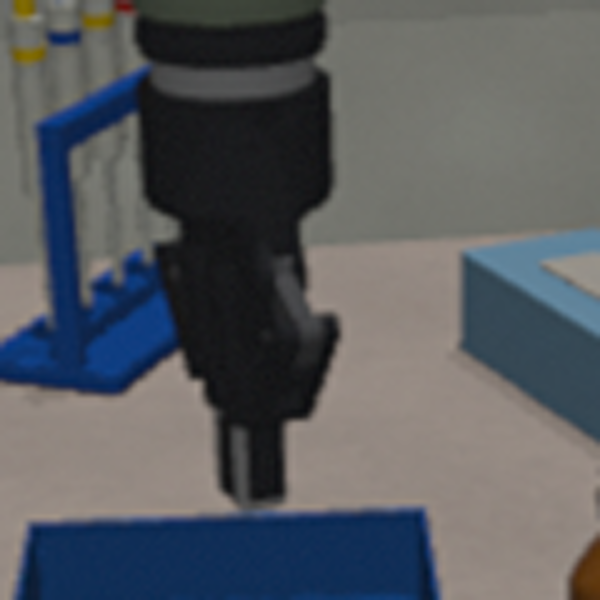

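```bash
python3 - <<'E'
from h import *
ys=np.array([-.339,.941,0]);c=np.array([544.5,8,0]);xs=np.array([.941,.339,0])
for s in(45,52,57):
  for f in (-11,11): print(s,f,[((pr("top",c+s*ys+f*xs+[0,0,z])-[220,160])*[4,3.3]).round() for z in(210,240,270,300)])
im=ctrl.capture("top");cv2.imwrite("pics/t3.png",cv2.resize(im[160:340,220:400],None,fx=4,fy=3.3,interpolation=2)[:,:,::-1])
E
```

```text
45 -11 [array([293., 378.]), array([288., 375.]), array([284., 372.]), array([279., 369.])]
45 11 [array([277., 337.]), array([272., 333.]), array([266., 328.]), array([261., 323.])]
52 -11 [array([277., 382.]), array([272., 380.]), array([267., 377.]), array([261., 374.])]
52 11 [array([261., 341.]), array([255., 337.]), array([249., 333.]), array([243., 328.])]
57 -11 [array([266., 385.]), array([260., 383.]), array([254., 380.]), array([248., 378.])]
57 11 [array([250., 345.]), array([244., 341.]), array([237., 336.]), array([230., 332.])]
```

View pics/t3.png

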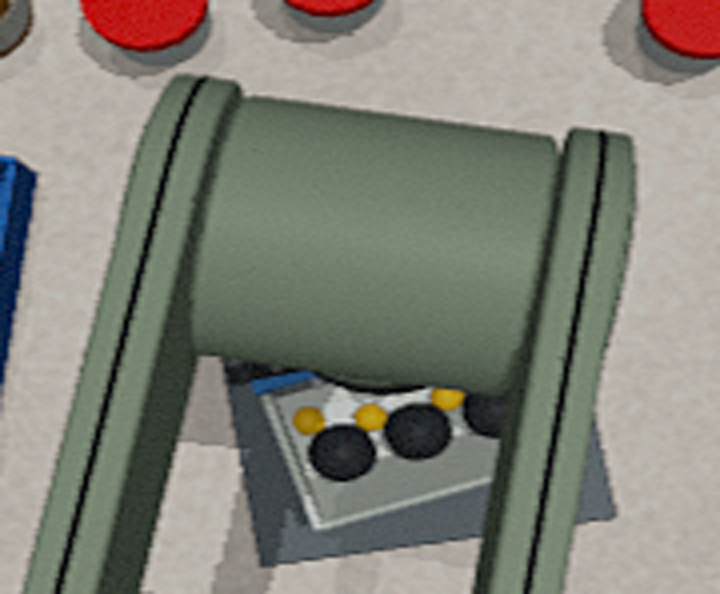

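Emit:
move_arm --increments "0.01 0 0 0 0.17 0 0; 0.01 0 0 0 0.17 0 0; 0.01 0 0 0 0.17 0 0; 0.01 0 0 0 0.17 0 0; 0.01 0 0 0 0 0 0"

```text
clock: 4.65
tool_pos: [542.9, 6.4, 200.2]
tool_rot: [-0.771, 1.149, -0.543]
wrist_force: [0.6, -0.0, 1.0]
gripper_width: 0.117
```

```bash
python3 - <<'E'
from h import *
im=ctrl.capture("top").copy();im2=ctrl.capture("side").copy()
s=ctrl.get_state();print(s)
c=s['tool_pos']
print(pr("top",c),pr("side",c))
for i,n in((im,"top"),(im2,"side")):
    u=pr(n,c).round().astype(int); print(n,u); cv2.circle(i,tuple(int(v) for v in u),3,(0,255,0),1)
    cv2.imwrite(f"pics/{n}4.png",i[:,:,::-1])
E
```

```text
{'clock': 4.75, 'joint_positions': array([-0.52220853,  0.29199538,  1.58619889,  0.5770706 ,  1.63574799,
        0.63139554]), 'joint_velocities': array([ 0.02986705, -0.03452307, -0.01621572,  0.00340459,  0.00235042,
       -0.0027825 ]), 'tau': array([-1.00370407e+00, -3.77522779e+01, -2.57149512e+01,  2.07403980e+00,
        1.44852798e+00, -5.48982134e-03]), 'tool_pos': array([544.06595818,   8.20539658, 202.98532358]), 'tool_rot': array([-0.77399735,  1.14140169, -0.54339023]), 'wrist_force': array([ 0.23699516,  0.50770288, -0.15884852]), 'torque': array([-0.33557969,  0.05536429,  0.02811714]), 'gripper_width': 0.11519001347063677}
[316.34513939 260.52946765] [291.15081226 195.13459678]
top [316 261]
side [291 195]
```

View pics/top4.png

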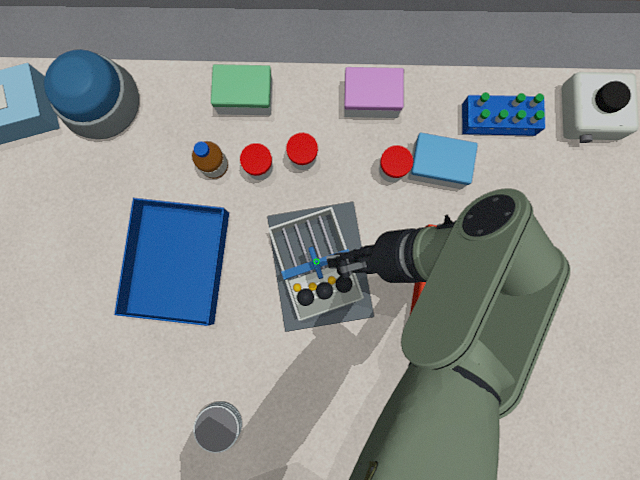

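View pics/side4.png

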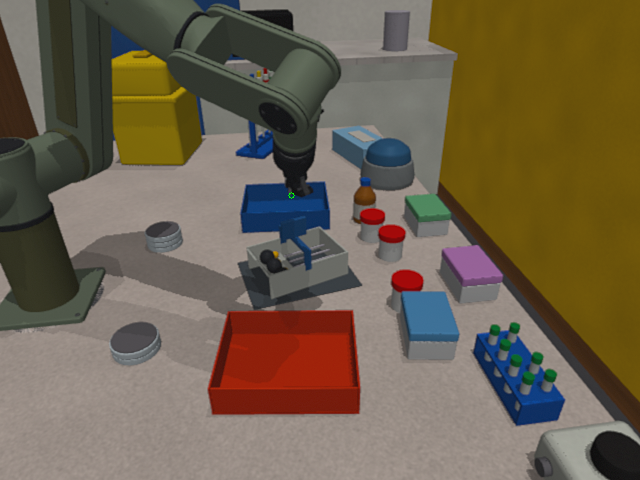

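```bash
python3 - <<'E'
from h import *
from scipy.spatial.transform import Rotation as Ro
s=ctrl.get_state();y=Ro.from_rotvec(s['tool_rot']).as_matrix()[:,1];c=s['tool_pos'];print(y)
for n,(x0,y0,w) in {"top":(270,210,120),"side":(230,140,120)}.items():
    im=cv2.resize(ctrl.capture(n)[y0:y0+w,x0:x0+w],None,fx=5,fy=5,interpolation=2).copy()
    for d in range(0,70,10):
        u=(pr(n,c-d*y)-[x0,y0]+.5)*5
        cv2.circle(im,tuple(int(v) for v in u),4,(0,255,0) if d%20==0 else (255,0,255),-1)
    cv2.imwrite(f"pics/{n}5.png",im[:,:,::-1])
E
```

```text
[-0.00138398  0.62893595 -0.77745588]
```

View pics/top5.png

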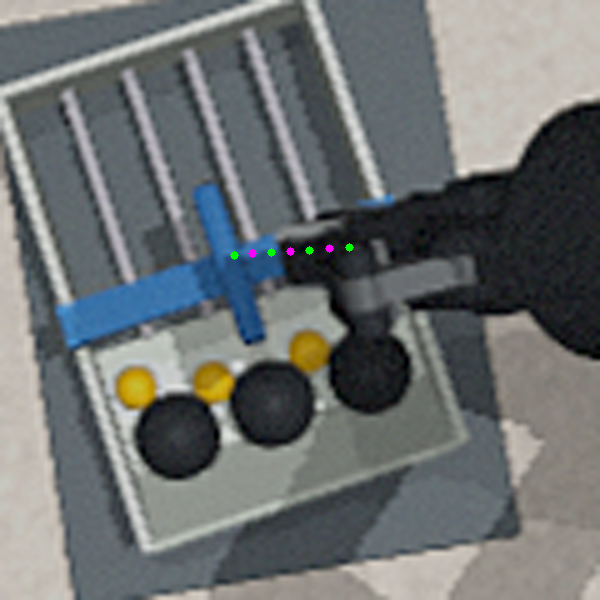

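View pics/side5.png

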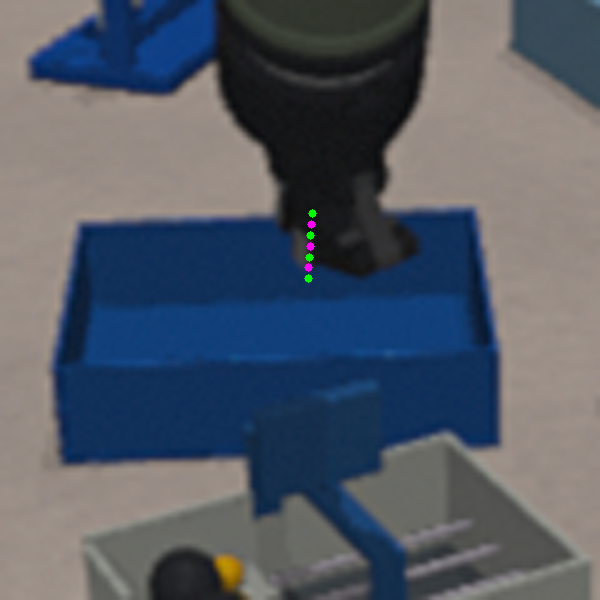

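Emit:
move_arm --increments "0.035 0 0 0 -0.17 0 0; 0.035 0 0 0 -0.17 0 0; 0.035 0 0 0 -0.17 0 0; 0.035 0 0 0 -0.17 0 0; 0.035 0 0 -0.02 0 0 0"

```text
clock: 5.48
tool_pos: [546.9, 12.9, 188.4]
tool_rot: [-1.352, 0.936, -0.951]
wrist_force: [-0.8, -0.5, -0.1]
gripper_width: 0.408
```

Emit:
move_arm --increments "0.035 0 0 -0.03 0 0 0; 0.035 0 0 -0.03 0 0 0; 0.035 0 0 -0.025 0 0 0; 0.035 0 0 -0.01 0 0 0; 0.035 0 0 0 0 0 0"

```text
clock: 6.1
tool_pos: [544.5, 9.0, 89.5]
tool_rot: [-1.354, 0.949, -0.95]
wrist_force: [0.8, -0.1, 0.3]
gripper_width: 0.41
```

```bash
python3 - <<'E'
from h import *
im=ctrl.capture("side");cv2.imwrite("pics/s6.png",cv2.resize(im[170:290,240:360],None,fx=6,fy=5,interpolation=2)[:,:,::-1])
s=ctrl.get_state();print(s['tool_pos'],s['tool_rot'],s['wrist_force'],s['gripper_width'])
E
```

```text
[545.27674093   8.67353173  90.22950576] [-1.35269409  0.94842421 -0.95130431] [ 0.94266286 -1.25003844 -0.37060006] 0.40473526610539295
```

View pics/s6.png

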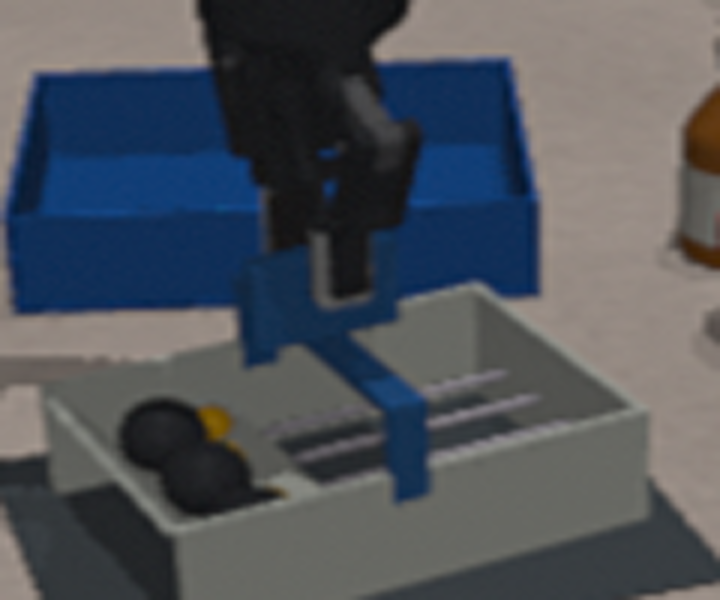

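Emit:
move_arm --increments "0.035 0 0 -0.008 0 0 0; 0.035 0 0 -0.005 0 0 0; 0.0 0 0 0 0 0 0; 0.0 0 0 0 0 0 0; 0.0 0 0 0 0 0 0" --newtons 110

```text
clock: 6.78
tool_pos: [544.1, 8.4, 75.5]
tool_rot: [-1.353, 0.952, -0.95]
wrist_force: [-0.2, 1.2, -3.6]
gripper_width: 0.097
```

```bash
python3 - <<'E'
from h import *
im=ctrl.capture("side");cv2.imwrite("pics/s7.png",cv2.resize(im[170:290,240:360],None,fx=6,fy=5,interpolation=2)[:,:,::-1])
s=ctrl.get_state();print(s['tool_pos'],s['tool_rot'],s['wrist_force'],s['gripper_width'])
E
```

```text
[544.116097     8.291379    75.52904307] [-1.35342554  0.95169601 -0.95017442] [ 0.24031445  1.94452845 -3.40211739] 0.09568325529422882
```

View pics/s7.png

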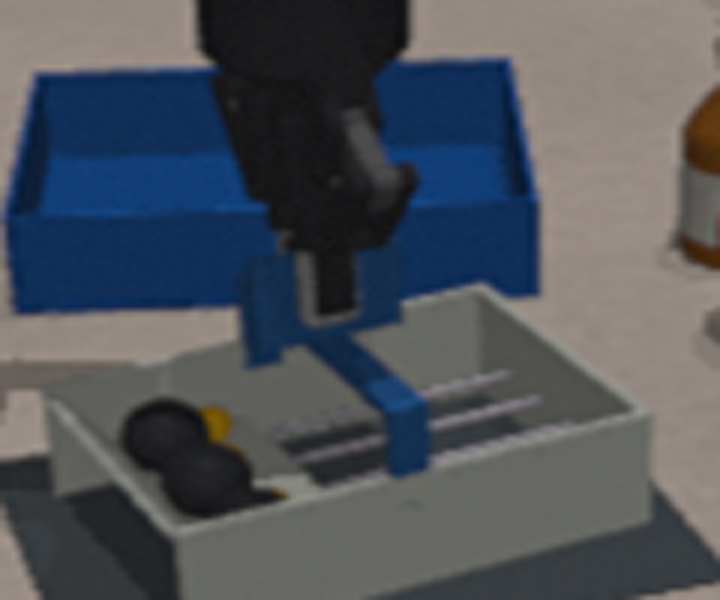

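Emit:
move_arm --increments "0 0 0 0.008 0 0 0; 0 0 0 0.016 0.01 -0.03 0; 0 0 0 0.025 0.014 -0.038 0; 0 0 0 0.025 0.01 -0.028 0; 0 0 0 0.022 0 0 0"

```text
clock: 7.45
tool_pos: [543.4, 7.8, 172.7]
tool_rot: [-1.269, 0.891, -0.987]
wrist_force: [-0.4, -0.3, -5.9]
gripper_width: 0.098
```

```bash
python3 - <<'E'
from h import *
im=ctrl.capture("side");cv2.imwrite("pics/s8.png",cv2.resize(im[130:310,200:380],None,fx=4,fy=3.3,interpolation=2)[:,:,::-1])
s=ctrl.get_state();print(s['tool_pos'],s['tool_rot'],s['wrist_force'],s['gripper_width'])
E
```

```text
[545.91234933   7.49730125 176.43569977] [-1.26602947  0.88608992 -0.99031941] [ 2.05423591  0.33983776 -2.58644905] 0.10069260388181252
```

View pics/s8.png

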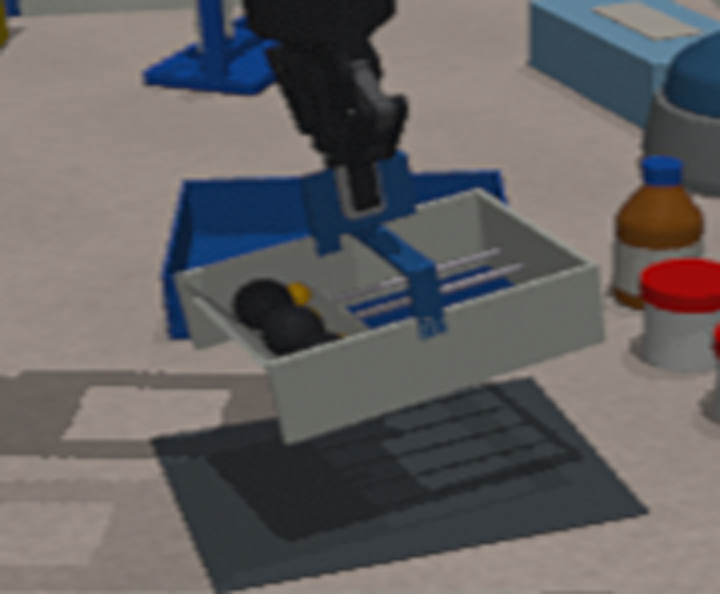

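Emit:
move_arm --increments "0 0 0.012 0.004 0 0 -0.01; 0 -0.001 0.024 0.005 0 0 -0.015; 0 -0.002 0.036 0.004 0 0 -0.02; 0 -0.002 0.04 0 0 0 -0.025; 0 -0.002 0.04 0 0 0 -0.025"

```text
clock: 8.12
tool_pos: [535.9, 161.9, 183.2]
tool_rot: [-1.237, 0.961, -1.06]
wrist_force: [0.7, -0.2, -5.1]
gripper_width: 0.095
```

Emit:
move_arm --increments "0 -0.002 0.04 0 0 0 -0.025; 0 -0.002 0.036 0 0 0 -0.02; 0 -0.002 0.028 0 0 0 -0.015; 0 -0.001 0.018 0 0 0 -0.015; 0 -0.001 0.009 0 0 0 0"

```text
clock: 8.75
tool_pos: [527.7, 292.5, 183.1]
tool_rot: [-1.211, 1.012, -1.117]
wrist_force: [-0.9, -0.1, -4.8]
gripper_width: 0.098
```

Emit:
move_arm --increments "0 0 0.004 0 0 0 0; 0 0 0 0 0 0 0; 0 0 0 0 0 0 0"

```text
clock: 9.12
tool_pos: [529.6, 294.4, 185.0]
tool_rot: [-1.207, 1.011, -1.121]
wrist_force: [0.7, 0.5, -5.3]
gripper_width: 0.098
```

```bash
python3 - <<'E'
from h import *
from scipy.spatial.transform import Rotation as Ro
im=ctrl.capture("side").copy();im2=ctrl.capture("top").copy()
s=ctrl.get_state();print(s['tool_pos'],s['joint_positions'],s['wrist_force'],s['gripper_width'])
R=Ro.from_rotvec(s['tool_rot']).as_matrix();print(R.round(3))
# sieve axes: x=tool z, y=-tool x, z=-tool y
S=np.c_[R[:,2],-R[:,0],-R[:,1]]
def P(p): return s['tool_pos']+S@(np.array(p)-[0,0,72])
for n,i in(("side",im),("top",im2)):
    for p in[(102,68,60),(102,-68,60),(102,68,0),(102,-68,0),(30,0,140),(-30,0,140),(-92,68,60),(-92,-68,60)]:
        cv2.circle(i,tuple(int(v) for v in pr(n,P(p)).round()),2,(0,255,0),-1)
    cv2.imwrite(f"pics/{n}9.png",i[:,:,::-1])
E
```

```text
[529.74049772 294.47096423 185.14134219] [ 0.3770507   0.20978883  1.56044372 -0.0220864   1.27175893  1.77847493] [ 0.57181082 -0.17526706 -5.79575173] 0.10229615753370572
[[ 0.174  0.1    0.98 ]
 [-0.985  0.017  0.173]
 [ 0.001 -0.995  0.102]]
```

View pics/side9.png

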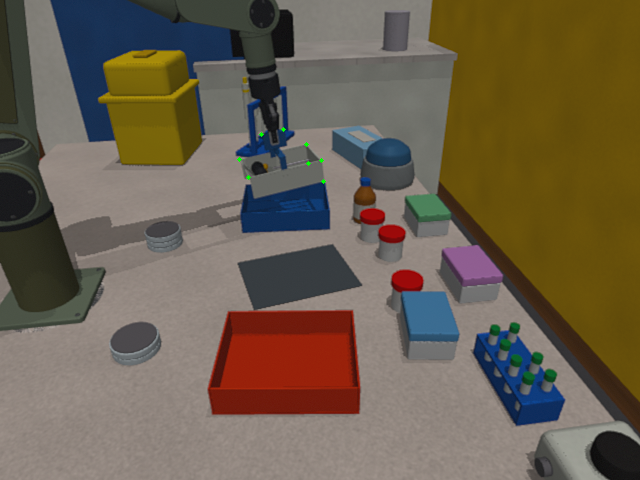

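View pics/top9.png

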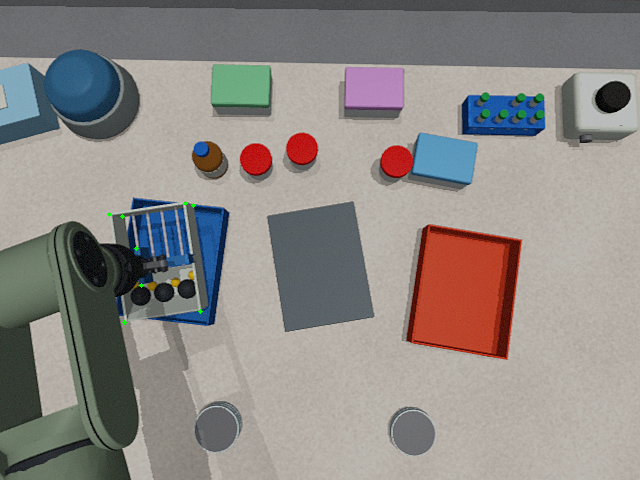

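Emit:
move_arm --increments "0 0 0 0 -0.015 0.085 0; 0 0 0 0 -0.015 0.085 0; 0 0 0 0 -0.01 0.057 0; 0 0 0 0 -0.01 0.057 0; 0 0 0 0 -0.01 0.057 0"

```text
clock: 9.85
tool_pos: [530.8, 294.9, 185.3]
tool_rot: [-1.478, 1.239, -0.969]
wrist_force: [-0.1, 0.9, -5.6]
gripper_width: 0.097
```

Emit:
move_arm --increments "0 0 0 0 -0.01 0.057 0; 0 0 0 0 -0.01 0.057 0; 0 0 0 0 -0.01 0.057 0; 0 0 0 0 -0.01 0.06 0; 0 0 0 0 0 0 0"

```text
clock: 10.48
tool_pos: [531.1, 294.7, 183.6]
tool_rot: [-1.656, 1.39, -0.846]
wrist_force: [-0.8, -0.3, -5.0]
gripper_width: 0.104
```

```bash
cat >> h.py <<'E'
from scipy.spatial.transform import Rotation as Ro
def look(tag,boxs,boxt,k=5):
    for n,b in(("side",boxs),("top",boxt)):
        if b is None: continue
        im=ctrl.capture(n);x,y,w,h=b
        cv2.imwrite(f"pics/{n}{tag}.png",cv2.resize(im[y:y+h,x:x+w],None,fx=k,fy=k,interpolation=2)[:,:,::-1])
    s=ctrl.get_state();R=Ro.from_rotvec(s['tool_rot']).as_matrix()
    print(s['clock'],s['tool_pos'].round(1),s['joint_positions'].round(3),s['wrist_force'].round(1),round(s['gripper_width'],3));print(R.round(3))
E
python3 -c "
from h import *
look('10',(210,100,150,120),(80,180,160,160),4)"
```

```text
10.575 [530.2 295.  184.9] [0.324 0.638 1.045 0.074 1.93  1.729] [ 0.5  0.6 -5.7] 0.097
[[ 0.174 -0.452  0.875]
 [-0.985 -0.079  0.155]
 [-0.001 -0.889 -0.459]]
```

View pics/side10.png

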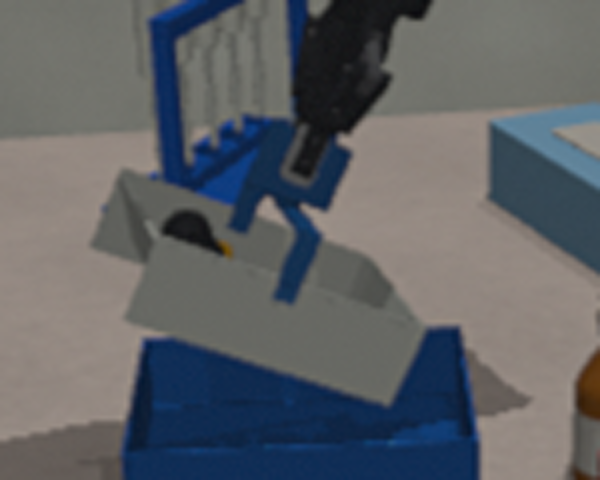

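View pics/top10.png

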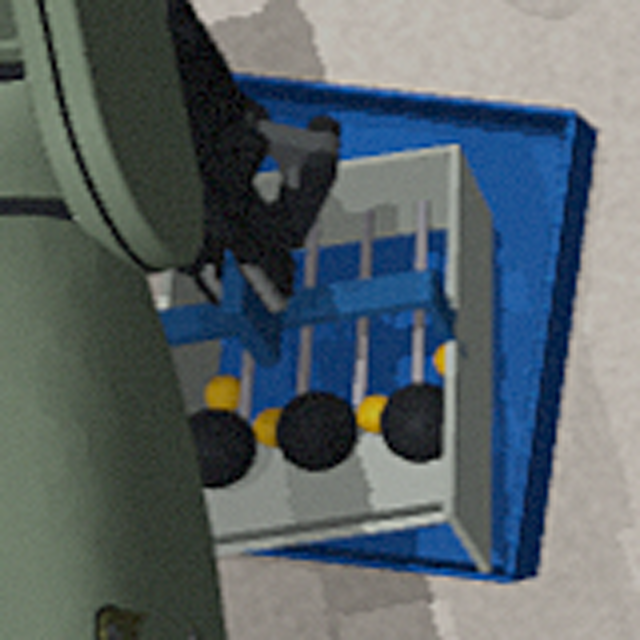

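Emit:
move_arm --increments "0 0 0 0 -0.006 0.034 0; 0 0 0 0 0 0 0; 0 0 0 0 0 0 0; 0 0 0 0 0 0 0; 0 0 0 0 0 0 0"

```text
clock: 11.2
tool_pos: [529.3, 295.2, 185.4]
tool_rot: [-1.684, 1.412, -0.824]
wrist_force: [0.1, 0.4, -4.7]
gripper_width: 0.097
```

```bash
python3 -c "
from h import *
look('11',(210,100,150,120),(80,180,160,160),4)"
```

```text
11.3 [529.4 295.2 185.2] [0.323 0.665 1.014 0.079 1.969 1.729] [ 0.1 -0.5 -5.2] 0.097
[[ 0.175 -0.484  0.858]
 [-0.985 -0.085  0.153]
 [-0.001 -0.871 -0.491]]
```

View pics/side11.png

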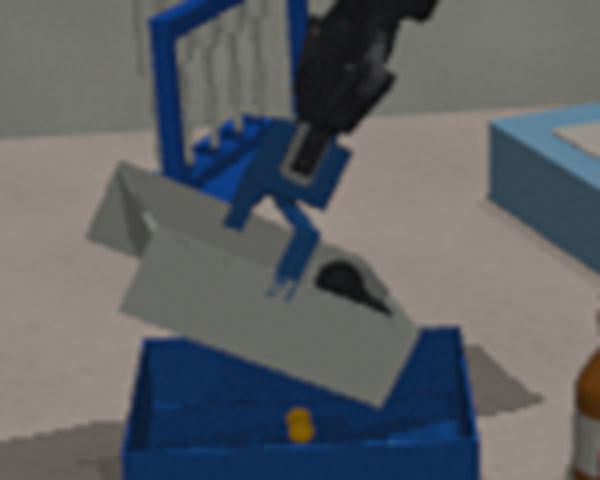

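View pics/top11.png

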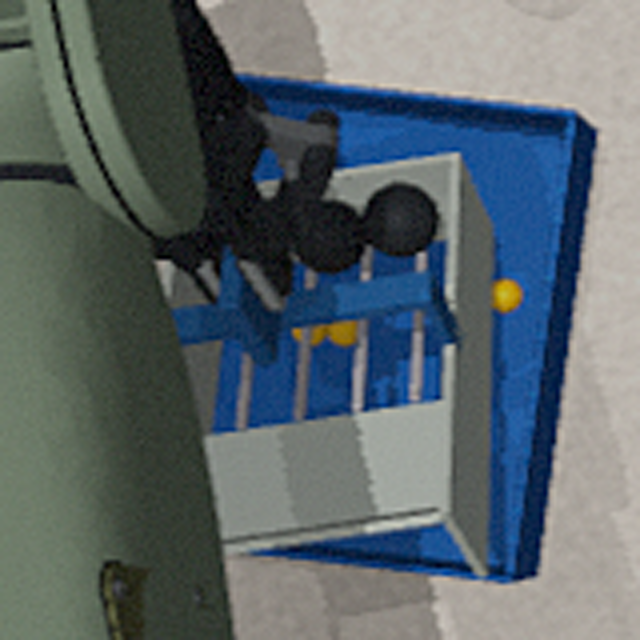

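Emit:
move_arm --increments "0 0 0 0 0.015 -0.085 0; 0 0 0 0 0.023 -0.128 0; 0 0 0 0 0.023 -0.128 0; 0 0 0 0 0.023 -0.128 0; 0 0 0 0 0.02 -0.114 0"

```text
clock: 11.92
tool_pos: [528.2, 294.9, 185.5]
tool_rot: [-1.223, 1.026, -1.109]
wrist_force: [-0.2, 0.1, -5.5]
gripper_width: 0.097
```

Emit:
move_arm --increments "0 0 0 0 0.013 -0.074 0; 0 0 0 0 0 0 0; 0 0 0 0 0 0 0; 0 0 0 0 0 0 0"

```text
clock: 12.42
tool_pos: [530.3, 295.1, 185.1]
tool_rot: [-1.165, 0.977, -1.138]
wrist_force: [0.5, 1.0, -5.0]
gripper_width: 0.1
```

```bash
python3 -c "
from h import *
look('12',(210,100,150,120),(80,180,160,160),4)
for c in('side','top'): print(c,[(round(x['p'],2),x['pixel'],int(x['pixels'].sum())) for x in ctrl.silhouettes('small1_center',c)])"
```

```text
12.525 [530.2 295.1 185. ] [ 0.383  0.177  1.604 -0.032  1.21   1.787] [ 0.6 -0.2 -4.6] 0.099
[[ 0.175  0.15   0.973]
 [-0.985  0.028  0.173]
 [-0.001 -0.988  0.153]]
side []
top [(0.54, [203.2, 253.5], 56)]
```

View pics/side12.png

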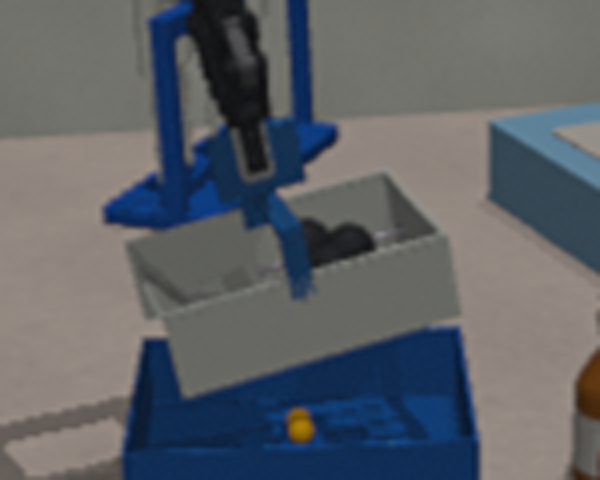

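View pics/top12.png

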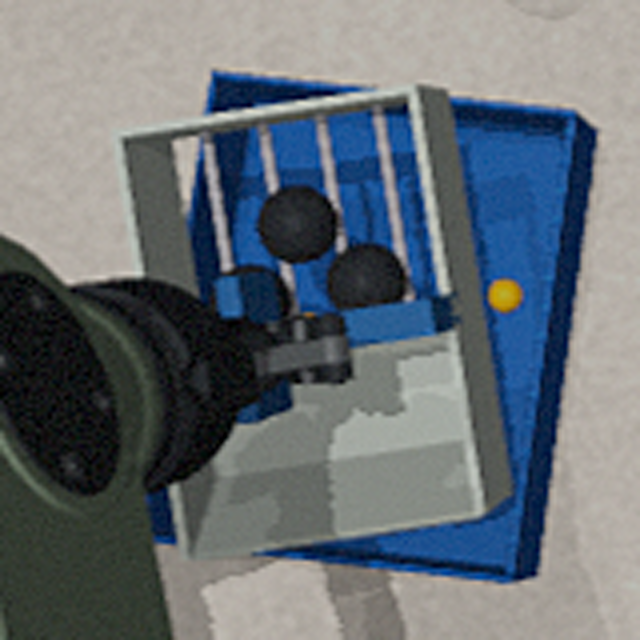

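Emit:
move_arm --increments "0 0 0 0 0 0 0; 0 0 0 0 0 0 0; 0 0 0 0 0 0 0"

```text
clock: 13.0
tool_pos: [529.7, 295.2, 185.2]
tool_rot: [-1.164, 0.976, -1.138]
wrist_force: [-0.1, 0.7, -4.6]
gripper_width: 0.098
```

```bash
python3 -c "
from h import *
look('13',(230,160,90,70),(100,190,130,140),6)"
```

```text
13.1 [529.5 295.2 185.2] [ 0.384  0.176  1.606 -0.032  1.209  1.787] [-0.4 -0.2 -4.3] 0.095
[[ 0.176  0.151  0.973]
 [-0.984  0.028  0.173]
 [-0.001 -0.988  0.153]]
```

View pics/side13.png

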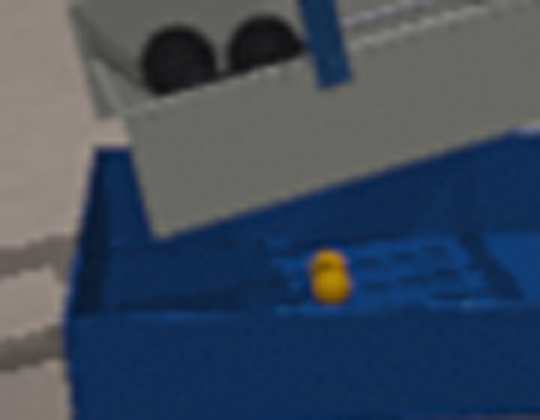

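View pics/top13.png

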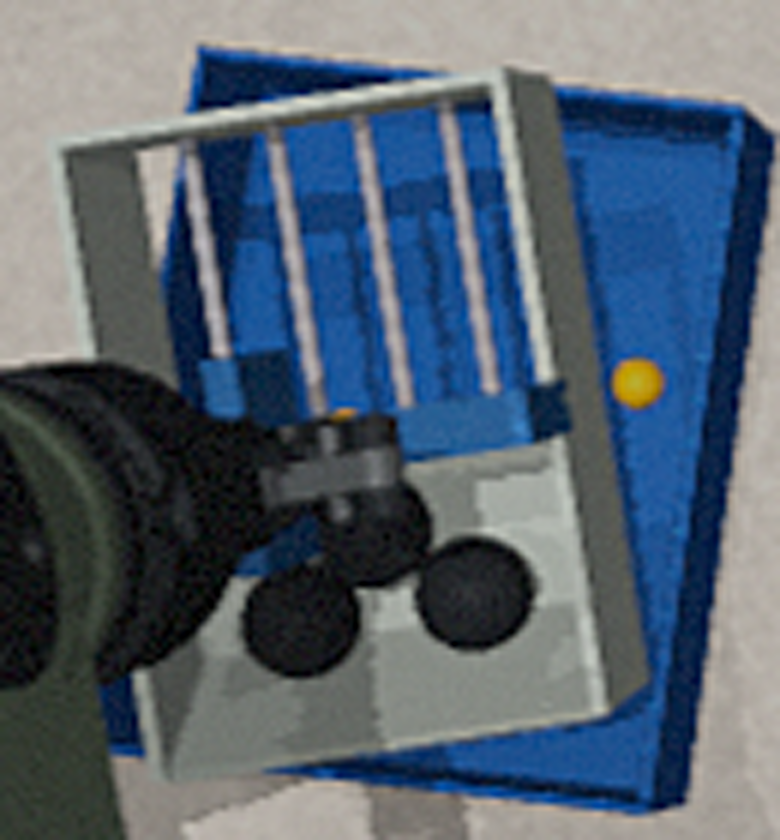

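Emit:
move_arm --increments "0 0 -0.012 0 0 0 0; 0 0.001 -0.02 0 0 0 0; 0 0.001 -0.02 0 0 0 0; 0 0.001 -0.02 0 0 0 0; 0 0.001 -0.016 0 0 0 0"

```text
clock: 13.72
tool_pos: [533.6, 205.0, 185.1]
tool_rot: [-1.164, 0.977, -1.139]
wrist_force: [-0.2, 0.2, -5.0]
gripper_width: 0.1
```

```bash
python3 -c "
from h import *
look('14',(230,160,90,70),(100,190,130,140),6)"
```

```text
13.825 [533.8 204.7 185.1] [ 0.219  0.098  1.694 -0.007  1.196  1.618] [ 0.3  0.5 -5.6] 0.099
[[ 0.173  0.151  0.973]
 [-0.985  0.027  0.171]
 [-0.    -0.988  0.153]]
```

View pics/side14.png

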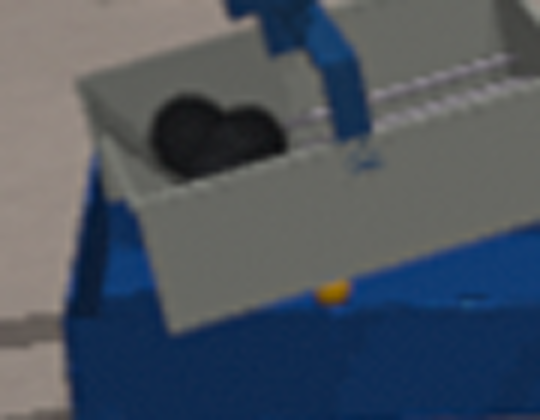

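View pics/top14.png

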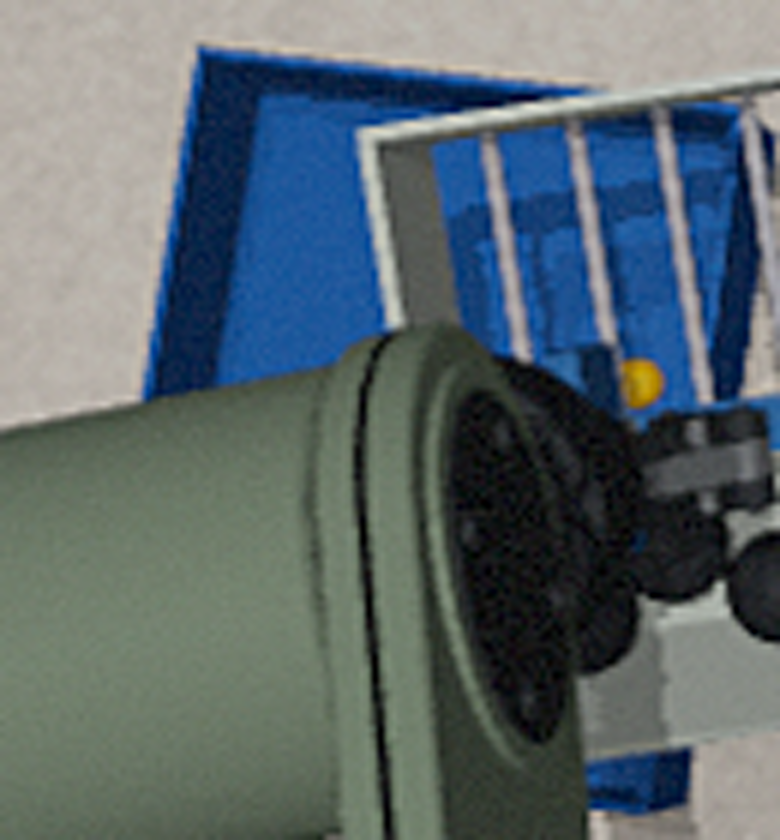

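Emit:
move_arm --increments "0 0.001 -0.014 0 0 0 0; 0 0.002 -0.028 0 0 0 0; 0 0.002 -0.036 0 0 0 0; 0 0.003 -0.038 0 0 0 0; 0 0.002 -0.034 0 0 0 0"

```text
clock: 14.45
tool_pos: [543.7, 55.7, 185.3]
tool_rot: [-1.164, 0.975, -1.138]
wrist_force: [0.6, -0.5, -5.1]
gripper_width: 0.097
```

Emit:
move_arm --increments "0 0.002 -0.026 0 0 0 0; 0 0.0015 -0.016 0 0 0 0; 0 0.001 -0.008 -0.01 0 0 0; 0 0 -0.002 -0.015 0 0 0; 0 0 0 -0.015 0 0 0"

```text
clock: 15.08
tool_pos: [547.2, 6.0, 143.2]
tool_rot: [-1.165, 0.977, -1.136]
wrist_force: [0.1, 0.8, -5.2]
gripper_width: 0.096
```

```bash
python3 -c "
from h import *
look('15',(220,150,130,110),(100,190,130,140),6)
for c in('side','top'): print(c,[(round(x['p'],2),x['pixel'],int(x['pixels'].sum())) for x in ctrl.silhouettes('small1_center',c)])"
```

```text
15.175 [545.1   6.4 141.3] [-0.184  0.091  1.797  0.062  1.118  1.187] [-0.7  0.6 -5.7] 0.099
[[ 0.177  0.144  0.974]
 [-0.984  0.03   0.174]
 [-0.004 -0.989  0.147]]
side []
top [(0.6, [206.0, 251.5], 61)]
```

View pics/side15.png

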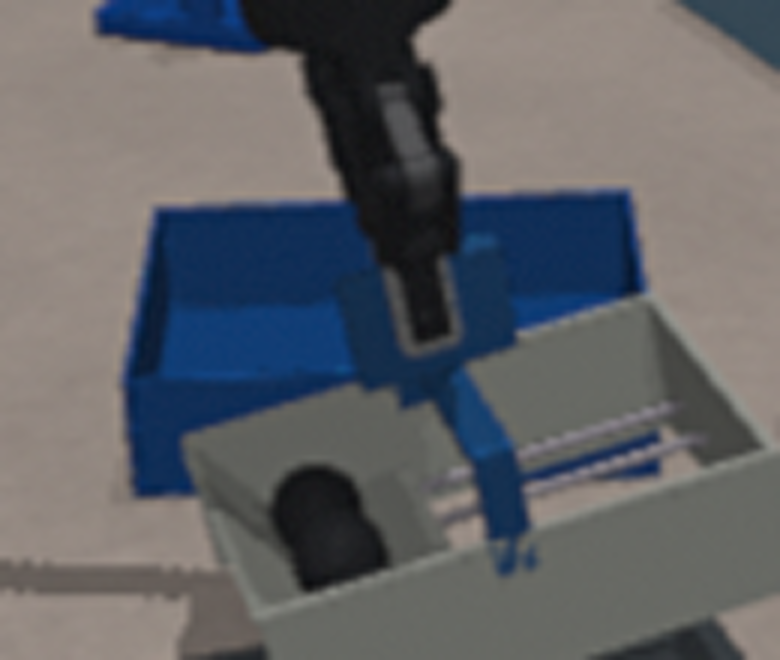

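View pics/top15.png

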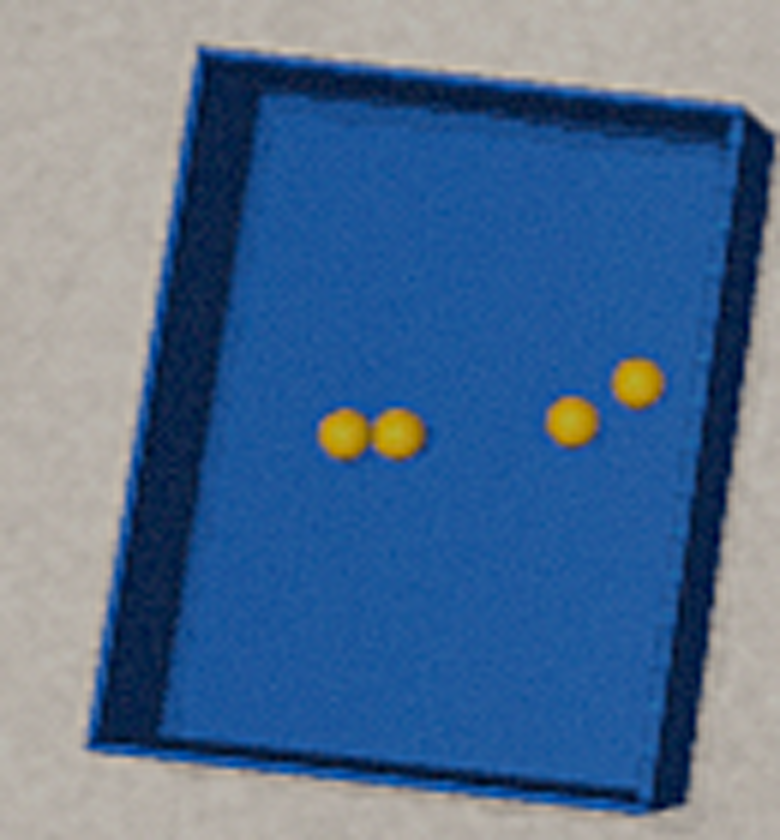

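Emit:
move_arm --increments "0 0.001 -0.001 -0.008 -0.006 0.034 0; 0 0 -0.001 -0.015 -0.009 0.052 0; 0 0 -0.001 -0.018 -0.007 0.04 0; 0 0 0 -0.012 -0.004 0.024 0; 0 0 0 -0.005 0 0 0"

```text
clock: 15.9
tool_pos: [549.4, 2.3, 86.3]
tool_rot: [-1.285, 1.079, -1.077]
wrist_force: [-1.2, 0.8, -4.3]
gripper_width: 0.098
```

Emit:
move_arm --increments "0 0 0 -0.004 0 0 0; 0 0 0 0 0 0 0; 0 0 0 0 0 0 0"

```text
clock: 16.27
tool_pos: [549.4, 2.1, 83.7]
tool_rot: [-1.284, 1.077, -1.078]
wrist_force: [0.4, -0.6, -4.2]
gripper_width: 0.092
```

```bash
python3 -c "
from h import *
look('16',(230,160,140,130),None,5)"
```

```text
16.325 [549.4   2.   83.8] [-0.155  0.268  1.711  0.003  1.161  1.238] [-0.3  0.1 -6.2] 0.096
[[ 0.175  0.003  0.985]
 [-0.985  0.002  0.175]
 [-0.001 -1.     0.003]]
```

View pics/side16.png

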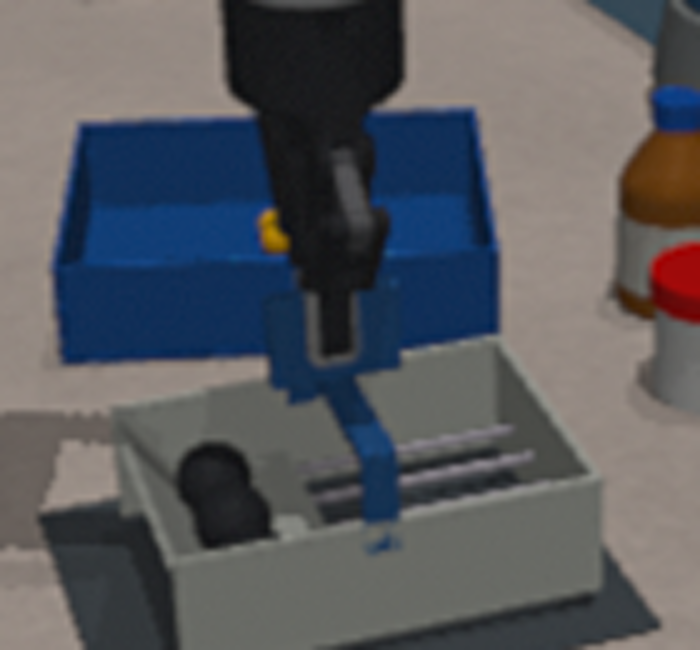

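Emit:
move_arm --increments "0 0 0 -0.004 0 0 0; 0 0 0 -0.003 0 0 0; 0 0 0 0 0 0 0"

```text
clock: 16.7
tool_pos: [548.9, 2.2, 75.9]
tool_rot: [-1.285, 1.078, -1.077]
wrist_force: [-0.1, 0.3, -5.7]
gripper_width: 0.097
```

Emit:
move_arm --increments "0 0 0 -0.001 0 0 0; 0 0 0 0 0 0 0"

```text
clock: 16.95
tool_pos: [549.3, 2.2, 75.5]
tool_rot: [-1.284, 1.078, -1.078]
wrist_force: [-0.5, 0.5, -1.6]
gripper_width: 0.1
```

Emit:
move_arm --increments "0.04 0 0 0 0 0 0; 0.04 0 0 0 0 0 0; 0.04 0 0 0.02 0 0 0; 0.04 0 0 0.03 0 0 0"

```text
clock: 17.45
tool_pos: [548.3, 2.1, 124.9]
tool_rot: [-1.286, 1.08, -1.076]
wrist_force: [-0.4, 0.5, 0.4]
gripper_width: 0.464
```

```bash
cat > kin.py <<'E'
import numpy as np
from scipy.optimize import least_squares
from scipy.spatial.transform import Rotation as Ro
rz=lambda a:Ro.from_euler('z',a).as_matrix(); ry=lambda a:Ro.from_euler('y',a).as_matrix()
def fk(q,p):
    a,H,d,L2,L3,e,T=p
    R=rz(q[0]); x=R@np.array([a,d,H])
    R=R@ry(q[1]); x=x+R@np.array([0,0,L2])
    R=R@ry(q[2]); x=x+R@np.array([e,0,L3])
    R=R@rz(q[3])@ry(q[4]); x=x+R@np.array([0,0,T])
    R=R@rz(q[5])
    return x,R
# tool: y_t=R z ; 
D=[([-1.27249526,.207365085,1.54281714,0,1.3935251,-.150477903],[249.25,-517.3,193.0]),
([-.14563,.13365,1.60537,-.00052,1.40297,1.08056],[544.08,7.14,204.02]),
([-.14499,.22983,1.70209,0,1.20824,1.08091],[545.09,7.5,107.98]),
([-.52221,.29200,1.58620,.57707,1.63575,.63140],[544.07,8.2,202.99]),
([.37705,.20979,1.56044,-.02209,1.27176,1.77847],[529.74,294.47,185.14]),
([.324,.638,1.045,.074,1.93,1.729],[530.2,295,184.9]),
([.323,.665,1.014,.079,1.969,1.729],[529.4,295.2,185.2]),
([.383,.177,1.604,-.032,1.21,1.787],[530.2,295.1,185]),
([.219,.098,1.694,-.007,1.196,1.618],[533.8,204.7,185.1]),
([-.184,.091,1.797,.062,1.118,1.187],[545.1,6.4,141.3]),
([-.155,.268,1.711,.003,1.161,1.238],[549.4,2,83.8])]
f=lambda p:np.concatenate([fk(q,p)[0]-x for q,x in D])
s=least_squares(f,[0,300,86,450,450,0,300]);P=s.x
lim=np.array([[-2.73,2.73],[-.86,2.22],[.23,2.46],[-1.11,4.25],[.08,2.63],[-2.82,2.82]])
if __name__=="__main__":
    print(P.round(1),np.abs(s.fun).max(),np.sqrt((s.fun**2).mean()))
    x,R=fk(D[6][0],P);print(R.round(3))
E
python3 kin.py; python3 -c "
from h import *
look('17',(230,160,140,130),(240,180,160,160),5)"
```

```text
[  1.1 282.3  86.2 454.7 498.4  93.6 353.3] 0.3726783943646592 0.10984159412389337
[[-0.175  0.858 -0.483]
 [ 0.985  0.153 -0.085]
 [ 0.001 -0.49  -0.872]]
17.55 [552.7   1.5 129.4] [-0.155  0.214  1.673  0.002  1.245  1.238] [ 0.8  0.1 -0.8] 0.468
[[ 0.176  0.01   0.984]
 [-0.984  0.001  0.176]
 [ 0.001 -1.     0.01 ]]
```

View pics/side17.png

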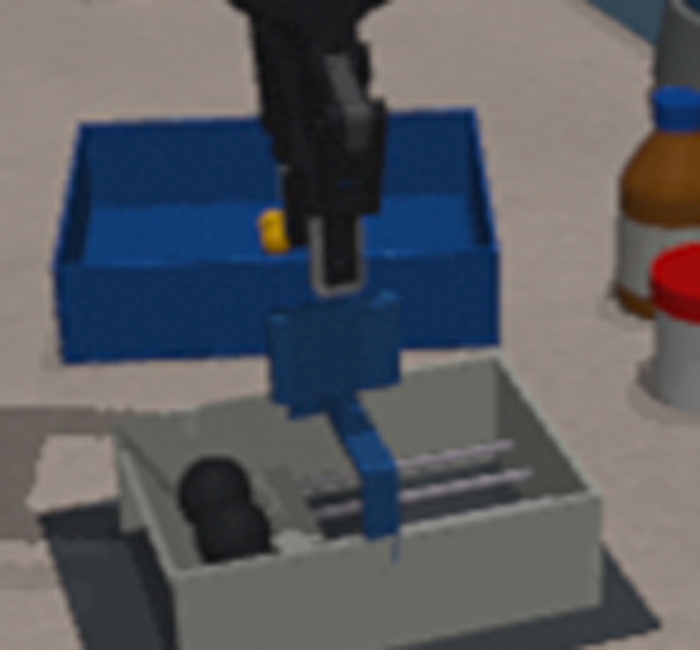

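```bash
cat > ik.py <<'E'
from kin import *
def target(yaw,th):  # th: front-down positive pitch of tool, deg
    R=rz(np.radians(yaw))@ry(np.radians(th))
    xs,ys,zs=R.T
    return np.c_[-ys,-zs,xs]  # tool x,y,z
def ik(pos,Rt,q0):
    def g(q):
        x,R=fk(q,P); Rk=np.c_[-R[:,0],R[:,2],R[:,1]]
        return np.r_[(x-pos)/100,(Rk-Rt).ravel()]
    s=least_squares(g,np.clip(q0,lim[:,0]+.01,lim[:,1]-.01),bounds=(lim[:,0],lim[:,1]))
    return s.x,np.abs(s.fun).max()
E
cat > t.py <<'E'
from ik import *
G=49
fin=np.array([549,2.2,126.])
q0=[-.155,.214,1.673,.002,1.245,1.238]
for th in (30,40,50,60):
    Rt=target(10.1,th); q,e=ik(fin+G*Rt[:,1],Rt,q0); print("grasp",th,(fin+G*Rt[:,1]).round(1),q.round(2),round(e,4))
    for yaw in(-10,-25,-38):
      for gz in (190,):
        # grip point at final; chute lip 
        qq=q
        out=[]
        for pit in range(0,-81,-10):
            R=target(yaw,pit); # sieve pitch
            S=np.c_[R[:,2],-R[:,0],-R[:,1]]
            grip=np.array([505,-285,gz])-20*np.array([np.cos(np.radians(yaw)),np.sin(np.radians(yaw)),0])
            Rt=target(yaw,th+pit); qq,e=ik(grip+G*Rt[:,1],Rt,qq); out.append((pit,round(e,3)))
        print(th,yaw,gz,out,qq.round(2))
E
python3 t.py
```

```text
grasp 30 [524.9  -2.1  83.6] [-0.08  0.61  1.33 -0.13  1.71  1.33] 0.0
30 -10 190 [(0, np.float64(0.0)), (-10, np.float64(0.0)), (-20, np.float64(0.0)), (-30, np.float64(0.0)), (-40, np.float64(0.0)), (-50, np.float64(0.0)), (-60, np.float64(0.0)), (-70, np.float64(0.0)), (-80, np.float64(0.0))] [-1.   -0.06  2.21  1.15  0.67 -0.09]
30 -25 190 [(0, np.float64(0.0)), (-10, np.float64(0.0)), (-20, np.float64(0.0)), (-30, np.float64(0.0)), (-40, np.float64(0.0)), (-50, np.float64(0.0)), (-60, np.float64(0.0)), (-70, np.float64(0.0)), (-80, np.float64(0.0))] [-0.84 -0.12  2.26  1.08  0.35  0.25]
30 -38 190 [(0, np.float64(0.0)), (-10, np.float64(0.0)), (-20, np.float64(0.0)), (-30, np.float64(0.0)), (-40, np.float64(0.0)), (-50, np.float64(0.0)), (-60, np.float64(0.0)), (-70, np.float64(0.0)), (-80, np.float64(0.0))] [-0.66 -0.11  2.25 -0.    0.13  1.57]
grasp 40 [518.   -3.3  88.5] [-0.07  0.73  1.2  -0.16  1.89  1.33] 0.0
40 -10 190 [(0, np.float64(0.0)), (-10, np.float64(0.0)), (-20, np.float64(0.0)), (-30, np.float64(0.0)), (-40, np.float64(0.0)), (-50, np.float64(0.0)), (-60, np.flo
[... 1651 characters left out ...]
float64(0.0)), (-40, np.float64(0.0)), (-50, np.float64(0.0)), (-60, np.float64(0.0)), (-70, np.float64(0.0)), (-80, np.float64(0.0))] [-0.79  0.05  1.88  0.25  0.94  0.84]
60 -25 190 [(0, np.float64(0.0)), (-10, np.float64(0.0)), (-20, np.float64(0.0)), (-30, np.float64(0.0)), (-40, np.float64(0.0)), (-50, np.float64(0.0)), (-60, np.float64(0.0)), (-70, np.float64(0.0)), (-80, np.float64(0.0))] [-0.72  0.03  1.9   0.13  0.88  1.22]
60 -38 190 [(0, np.float64(0.0)), (-10, np.float64(0.0)), (-20, np.float64(0.0)), (-30, np.float64(0.0)), (-40, np.float64(0.0)), (-50, np.float64(0.0)), (-60, np.float64(0.0)), (-70, np.float64(0.0)), (-80, np.float64(0.0))] [-0.66  0.03  1.9  -0.    0.87  1.57]
```

Emit:
move_arm --increments "0.04 0.002 0 0.005 -0.0275 0.155 0; 0.04 0.002 0 0.005 -0.0275 0.155 0; 0.04 0.002 0 0 -0.0275 0.155 0; 0.04 0.002 0 0 -0.0275 0.155 0; 0.04 0 0 0 -0.0275 0.155 0"

```text
clock: 18.18
tool_pos: [557.8, 2.1, 134.8]
tool_rot: [-1.887, 1.584, -0.651]
wrist_force: [0.1, 0.4, -0.1]
gripper_width: 0.47
```

Emit:
move_arm --increments "0.04 0 0 0 0 0 0; 0.04 0 0 0 0 0 0"

```text
clock: 18.42
tool_pos: [556.9, 2.1, 135.0]
tool_rot: [-1.884, 1.581, -0.654]
wrist_force: [-0.6, -0.4, 0.7]
gripper_width: 0.47
```

```bash
python3 -c "
from h import *
look('18',(220,130,150,130),(240,180,160,160),5)"
```

```text
18.525 [557.6   1.9 137.7] [-0.052  0.822  0.975 -0.184  2.105  1.314] [ 0.  -0.1  0.7] 0.471
[[ 0.174 -0.693  0.7  ]
 [-0.985 -0.122  0.124]
 [-0.001 -0.711 -0.704]]
```

View pics/side18.png

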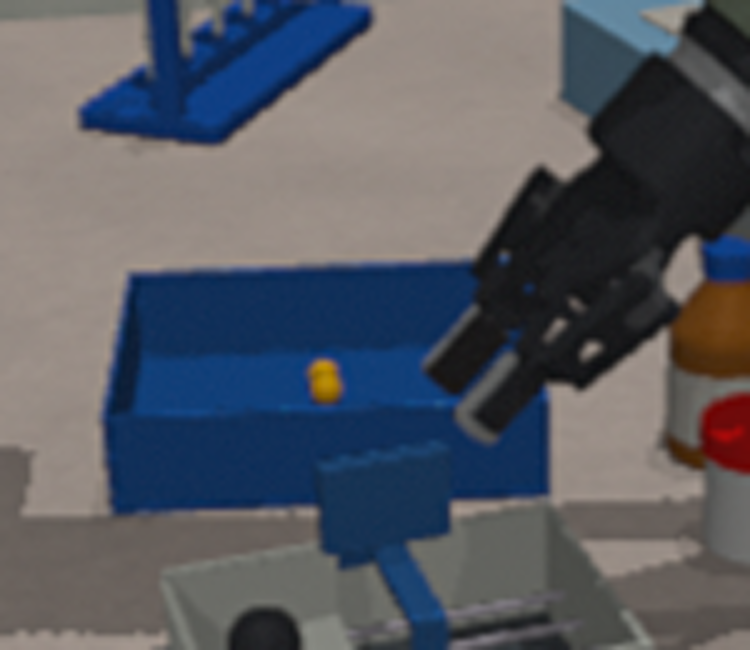

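View pics/top18.png

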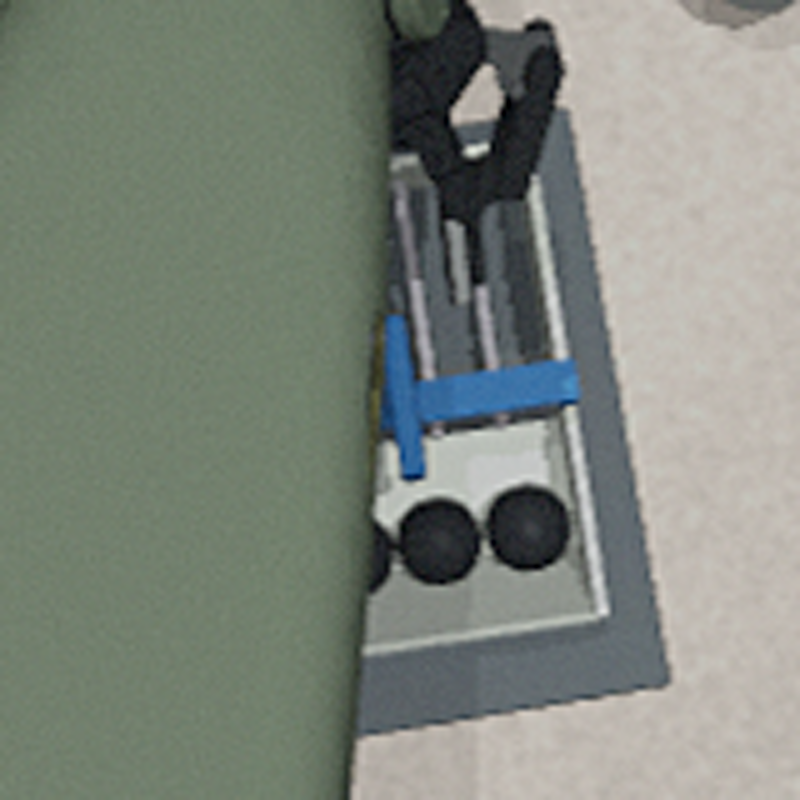

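```bash
python3 -c "
from h import *
c=np.array([557.2,2,136]);y=np.array([-.696,-.122,-.707]);x=np.array([.175,-.985,0]);z=np.array([.697,.123,-.707])
for d in (20,30,40,50,60):
  for s in(-20,20): print(d,s,[((pr('side',c-d*y+s*x+f*z)-[220,130])*5).round() for f in(-11,0,11)],((pr('top',c-d*y+s*x)-[240,180])*5).round())
"
```

```text
20 -20 [array([393., 401.]), array([410., 414.]), array([428., 427.])] [341. 348.]
20 20 [array([419., 442.]), array([437., 455.]), array([454., 467.])] [450. 331.]
30 -20 [array([408., 384.]), array([425., 397.]), array([442., 410.])] [338. 326.]
30 20 [array([434., 424.]), array([452., 437.]), array([469., 450.])] [447. 310.]
40 -20 [array([423., 368.]), array([440., 381.]), array([457., 394.])] [334. 305.]
40 20 [array([450., 407.]), array([467., 420.]), array([485., 433.])] [445. 288.]
50 -20 [array([437., 351.]), array([455., 364.]), array([472., 377.])] [331. 283.]
50 20 [array([465., 390.]), array([483., 403.]), array([500., 416.])] [442. 267.]
60 -20 [array([452., 334.]), array([470., 347.]), array([487., 360.])] [328. 261.]
60 20 [array([480., 372.]), array([498., 386.]), array([515., 399.])] [439. 245.]
```

Emit:
move_arm --increments "0.04 -0.015 -0.002 -0.015 0 0 0; 0.04 -0.013 -0.002 -0.013 0 0 0; 0.04 -0.009 -0.001 -0.009 0 0 0; 0.04 -0.005 -0.001 -0.006 0 0 0; 0.04 0 0 0 0 0 0"

```text
clock: 19.15
tool_pos: [514.9, -3.9, 92.6]
tool_rot: [-1.884, 1.581, -0.654]
wrist_force: [0.1, 0.2, 0.4]
gripper_width: 0.474
```

```bash
python3 -c "
from h import *
look('19',(250,190,100,90),None,7)"
```

```text
19.2 [515.4  -3.9  92.7] [-0.062  0.785  1.141 -0.18   1.98   1.328] [-0.  -0.  -0.3] 0.47
[[ 0.174 -0.696  0.697]
 [-0.985 -0.122  0.124]
 [-0.002 -0.708 -0.706]]
```

View pics/side19.png

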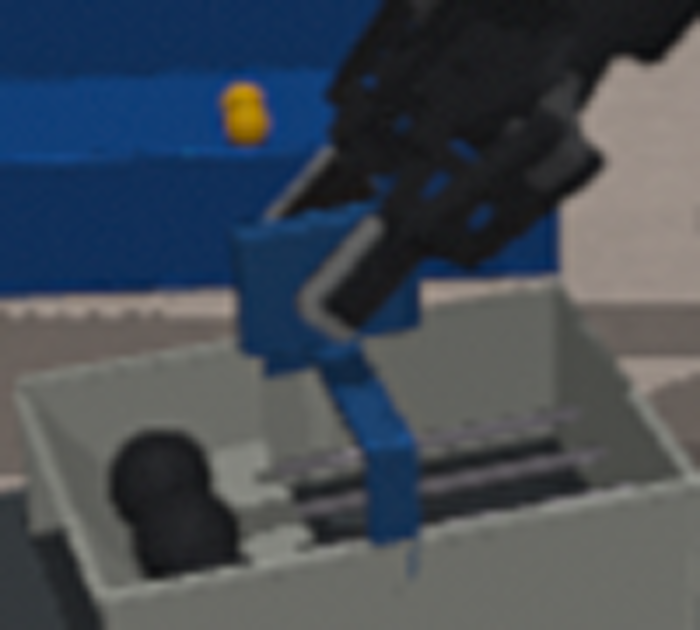

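Emit:
move_arm --increments "0 0 0 0 0 0 0; 0 0 0 0 0 0 0; 0 0 0 0 0 0 0; 0 0 0 0 0 0 0" --newtons 120

```text
clock: 19.7
tool_pos: [515.6, -3.6, 92.3]
tool_rot: [-1.883, 1.581, -0.654]
wrist_force: [2.5, 1.6, 1.8]
gripper_width: 0.098
```

```bash
python3 -c "
from h import *
look('20',(250,190,100,90),None,7)"
```

```text
19.75 [515.6  -3.6  92.3] [-0.062  0.785  1.141 -0.18   1.98   1.328] [2.2 2.  0.6] 0.096
[[ 0.174 -0.696  0.697]
 [-0.985 -0.122  0.125]
 [-0.002 -0.708 -0.706]]
```

View pics/side20.png

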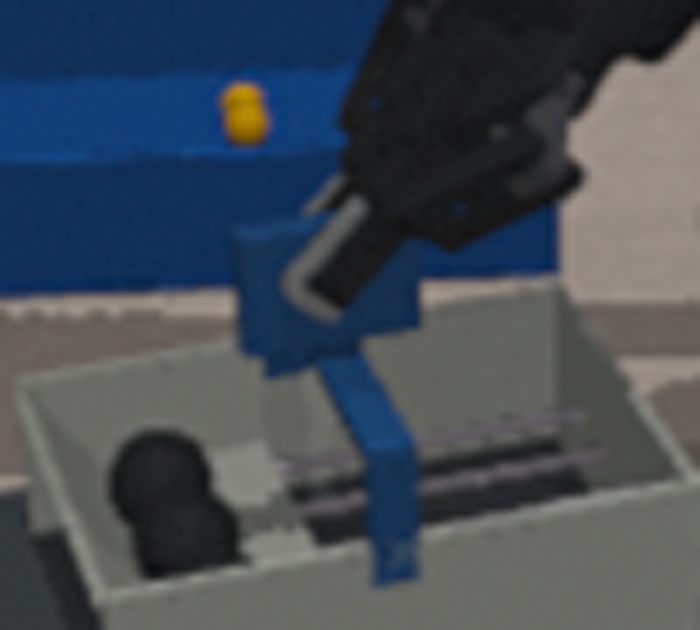

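Emit:
move_arm --increments "0 0 0 0.008 0 0 0; 0 0 0 0.018 0.007 -0.04 0; 0 0 0 0.026 0.01 -0.055 0; 0 0 0 0.024 0.007 -0.04 0; 0 0 0 0.014 0 0 0"

```text
clock: 20.38
tool_pos: [515.1, -4.2, 183.5]
tool_rot: [-1.783, 1.496, -0.744]
wrist_force: [0.2, 0.1, -5.2]
gripper_width: 0.099
```

```bash
python3 -c "
from h import *
look('21',(220,140,150,130),None,5)"
```

```text
20.425 [515.7  -4.1 184.7] [-0.074  0.585  1.194 -0.162  1.989  1.303] [ 0.5  0.1 -2.6] 0.097
[[ 0.174 -0.593  0.786]
 [-0.985 -0.104  0.14 ]
 [-0.001 -0.799 -0.602]]
```

View pics/side21.png

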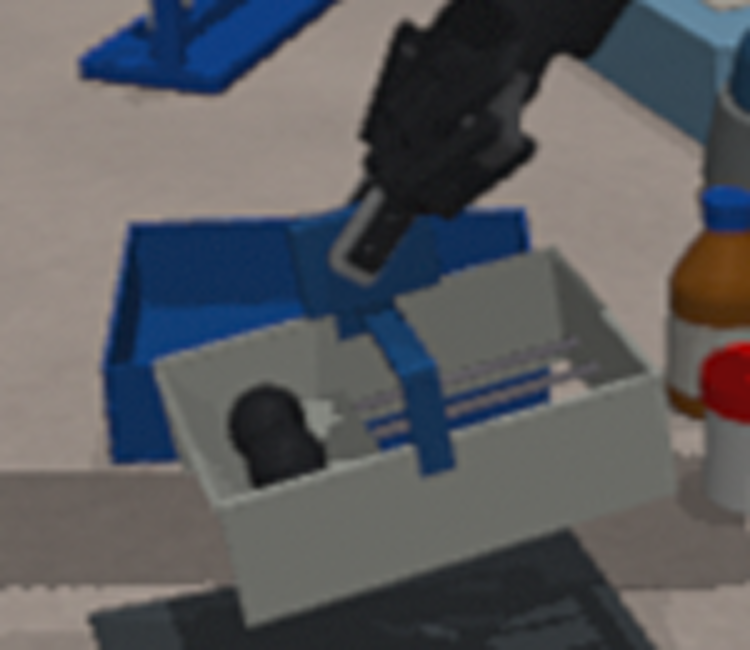

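Emit:
move_arm --increments "0 0 -0.014 0 0 0 -0.02; 0 0.001 -0.028 0 0 0 -0.04; 0 0.001 -0.038 0 0 0 -0.05; 0 0.001 -0.042 0 0 0 -0.056; 0 0.001 -0.042 0 0 0 -0.056"

```text
clock: 21.05
tool_pos: [517.9, -169.8, 179.5]
tool_rot: [-1.634, 1.719, -0.847]
wrist_force: [0.7, -0.6, -4.9]
gripper_width: 0.092
```

Emit:
move_arm --increments "0 0.001 -0.042 0 0 0 -0.056; 0 0.001 -0.036 0 0 0 -0.05; 0 0.001 -0.026 0 0 0 -0.045; 0 0 -0.015 0 0 0 -0.04; 0 0 -0.008 0 0 0 -0.023"

```text
clock: 21.68
tool_pos: [521.1, -295.7, 180.4]
tool_rot: [-1.466, 1.918, -0.947]
wrist_force: [-0.4, -0.4, -4.4]
gripper_width: 0.097
```

Emit:
move_arm --increments "0 0 0 0 0 0 0; 0 0 0 0 0 0 0"

```text
clock: 21.92
tool_pos: [522.3, -293.6, 182.1]
tool_rot: [-1.469, 1.912, -0.947]
wrist_force: [0.5, 0.4, -4.3]
gripper_width: 0.1
```

```bash
python3 - <<'E'
from h import *
im=ctrl.capture("side").copy();im2=ctrl.capture("top").copy()
s=ctrl.get_state();R=Ro.from_rotvec(s['tool_rot']).as_matrix();print(s['tool_pos'],s['joint_positions'].round(2),s['wrist_force']);print(R.round(3))
T=np.c_[R[:,2],-R[:,0],-R[:,1]]
S=T@Ro.from_euler('y',-45,degrees=True).as_matrix()
print("sieve axes",S.round(3))
def Pp(p): return s['tool_pos']+S@(np.array(p)-[-34,0,88])
for n,i in(("side",im),("top",im2)):
    for p in[(102,68,60),(102,-68,60),(102,68,0),(102,-68,0),(30,0,140),(-30,0,140),(-92,68,60),(-92,-68,60),(-92,-68,0)]:
        cv2.circle(i,tuple(int(v) for v in pr(n,Pp(p)).round()),2,(0,255,0),-1)
    cv2.imwrite(f"pics/{n}22.png",i[:,:,::-1])
E
```

```text
[ 522.45774847 -293.57174232  182.36344055] [-0.55  0.77  0.91 -0.2   2.08  1.23] [ 0.22611543 -0.14287747 -4.37759852]
[[-0.256 -0.583  0.771]
 [-0.967  0.156 -0.203]
 [-0.002 -0.797 -0.604]]
sieve axes [[ 0.958  0.256 -0.133]
 [-0.254  0.967  0.033]
 [ 0.137  0.002  0.991]]
```

View pics/side22.png

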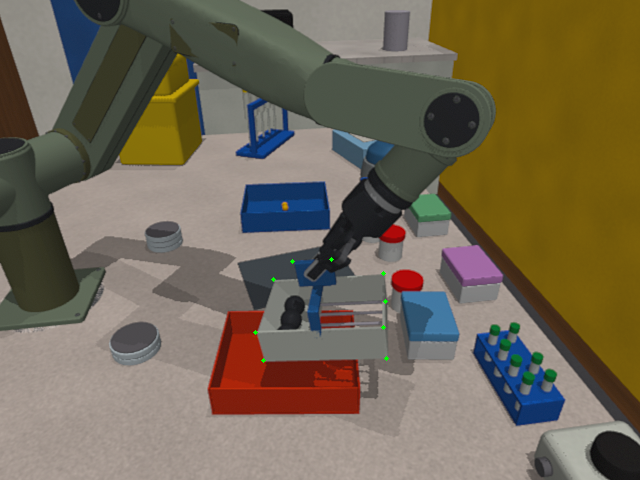

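View pics/top22.png

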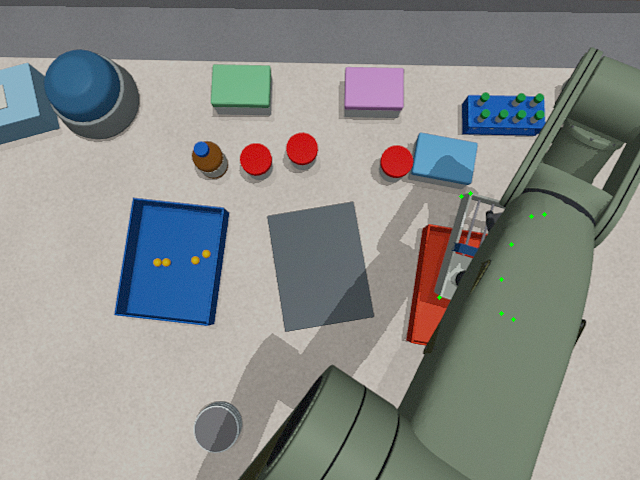

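Emit:
move_arm --increments "0 0 0 0 -0.026 -0.097 0; 0 0 0 0 -0.036 -0.135 0; 0 0 0 0 -0.036 -0.135 0; 0 0 0 0 -0.036 -0.135 0; 0 0 0 0 -0.036 -0.135 0"

```text
clock: 22.65
tool_pos: [521.4, -293.4, 183.0]
tool_rot: [-1.066, 1.386, -1.403]
wrist_force: [0.3, 0.6, -3.9]
gripper_width: 0.098
```

Emit:
move_arm --increments "0 0 0 -0.005 -0.031 -0.116 0; 0 0 0 -0.006 -0.031 -0.116 0; 0 0 0 -0.006 -0.026 -0.097 0; 0 0 0 0 -0.021 -0.077 0; 0 0 0 0 -0.021 -0.077 0"

```text
clock: 23.28
tool_pos: [520.7, -292.2, 164.3]
tool_rot: [-0.739, 0.958, -1.631]
wrist_force: [0.4, 0.0, -2.1]
gripper_width: 0.103
```

```bash
python3 -c "
from h import *
look('23',(180,150,200,160),(380,180,200,190),4)"
```

```text
23.375 [ 519.1 -291.4  162.8] [-0.814 -0.022  1.956  0.366  0.804  0.813] [-1.   1.1 -2.2] 0.1
[[-0.254  0.469  0.846]
 [-0.967 -0.121 -0.224]
 [-0.003 -0.875  0.484]]
```

View pics/side23.png

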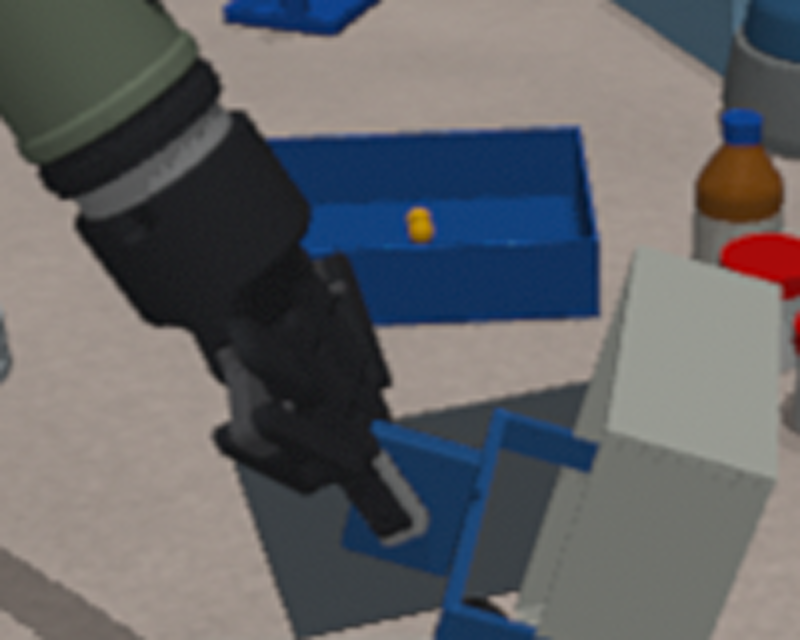

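View pics/top23.png

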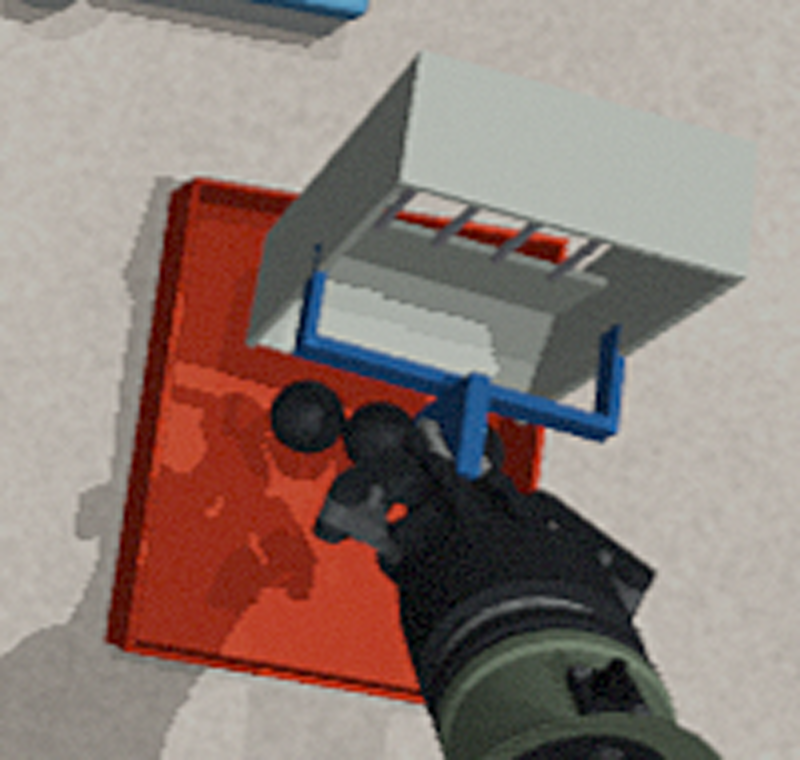

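Emit:
move_arm --increments "0 0 0 0 0 0 0; 0 0 0 0 0 0 0; 0 0 0 0 0 0 0; 0 0 0 0 0 0 0"

```text
clock: 23.88
tool_pos: [522.4, -294.9, 165.2]
tool_rot: [-0.737, 0.957, -1.635]
wrist_force: [0.7, 0.2, -3.4]
gripper_width: 0.099
```

```bash
python3 -c "
from h import *
look('24',(190,240,200,180),(380,180,200,190),4)"
```

```text
23.975 [ 522.2 -294.9  165. ] [-0.814 -0.018  1.95   0.368  0.8    0.813] [-0.7 -1.  -2.8] 0.097
[[-0.256  0.473  0.843]
 [-0.967 -0.125 -0.223]
 [ 0.    -0.872  0.489]]
```

View pics/side24.png

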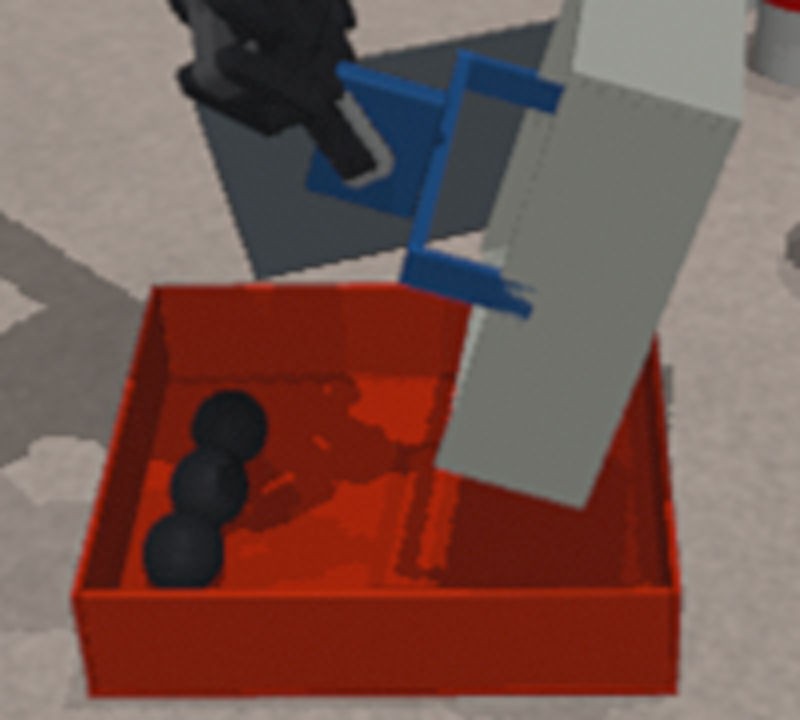

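View pics/top24.png

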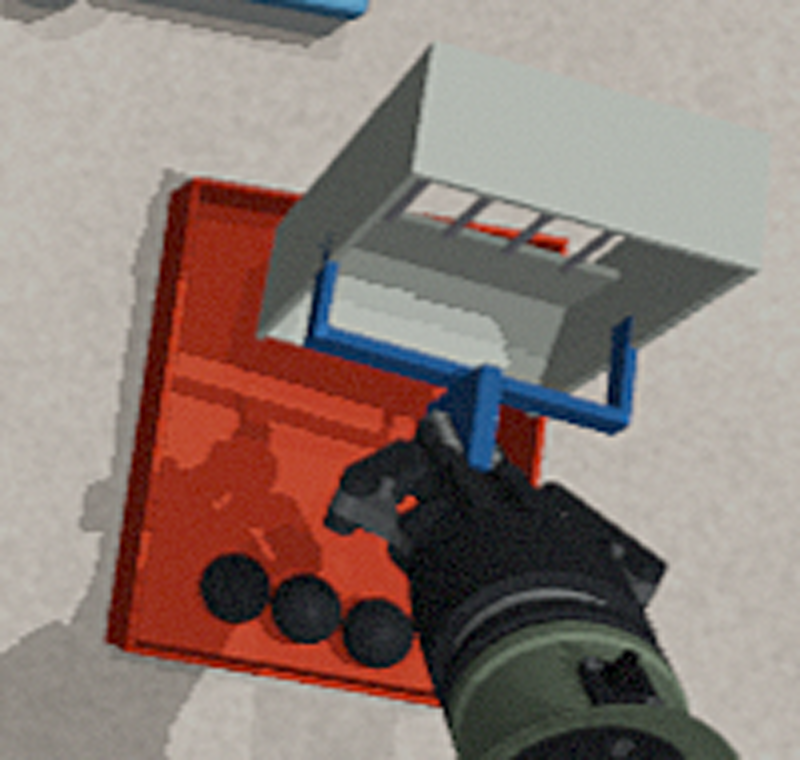

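Emit:
move_arm --increments "0 0 0 0.01 0.026 0.097 0; 0 0 0 0.012 0.04 0.15 0; 0 0 0 0 0.044 0.164 0; 0 0 0 0 0.044 0.164 0; 0 0 0 0 0.044 0.164 0"

```text
clock: 24.6
tool_pos: [523.6, -295.5, 188.3]
tool_rot: [-1.235, 1.608, -1.242]
wrist_force: [-0.3, -0.7, -3.1]
gripper_width: 0.102
```

Emit:
move_arm --increments "0 0 0 0 0.044 0.164 0; 0 0 0 0 0.044 0.164 0; 0 0 0 0 0.032 0.12 0; 0 0 0 0 0.0175 0.066 0; 0 0 0 0 0 0 0"

```text
clock: 25.22
tool_pos: [522.8, -294.8, 183.4]
tool_rot: [-1.544, 2.012, -0.828]
wrist_force: [0.8, 0.0, -2.1]
gripper_width: 0.102
```

```bash
python3 -c "
from h import *
look('25',(190,200,220,180),None,3)"
```

```text
25.275 [ 522.6 -295.   185.1] [-0.543  0.879  0.78  -0.249  2.232  1.211] [-0.7 -0.9 -2.8] 0.1
[[-0.258 -0.682  0.684]
 [-0.966  0.184 -0.18 ]
 [-0.003 -0.707 -0.707]]
```

View pics/side25.png

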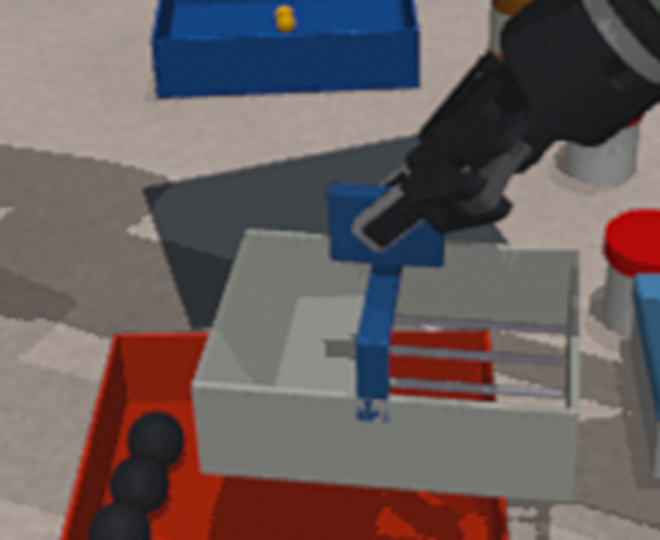

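Emit:
move_arm --increments "0 0 0.014 0 0 0 0.02; 0 -0.001 0.028 0 0 0 0.04; 0 -0.001 0.038 0 0 0 0.05; 0 -0.001 0.042 0 0 0 0.056; 0 -0.001 0.042 0 0 0 0.056"

```text
clock: 25.9
tool_pos: [518.0, -128.7, 188.9]
tool_rot: [-1.728, 1.794, -0.745]
wrist_force: [0.4, 0.4, -3.1]
gripper_width: 0.1
```

Emit:
move_arm --increments "0 -0.001 0.042 0 0 0 0.056; 0 -0.001 0.036 0 0 0 0.05; 0 -0.001 0.026 0 0 0 0.045; 0 -0.001 0.016 -0.005 0 0 0.04; 0 0 0.008 -0.01 0 0 0.03"

```text
clock: 26.52
tool_pos: [514.3, -1.9, 172.8]
tool_rot: [-1.889, 1.569, -0.651]
wrist_force: [-0.8, -0.5, -3.6]
gripper_width: 0.096
```

Emit:
move_arm --increments "0 0 0 -0.015 0 0 0; 0 0 0 -0.02 0 0 0; 0 0 0 -0.015 0 0 0; 0 0 0 -0.01 0 0 0; 0 0 0 0 0 0 0"

```text
clock: 27.15
tool_pos: [513.4, -3.2, 110.9]
tool_rot: [-1.89, 1.577, -0.647]
wrist_force: [-0.1, -0.4, -2.4]
gripper_width: 0.098
```

```bash
python3 -c "
from h import *
look('26',(230,160,150,140),None,5)"
```

```text
27.2 [513.9  -3.1 111.8] [-0.059  0.762  1.139 -0.185  2.007  1.319] [ 0.2 -0.  -2.3] 0.1
[[ 0.18  -0.697  0.694]
 [-0.984 -0.126  0.129]
 [-0.003 -0.706 -0.708]]
```

View pics/side26.png

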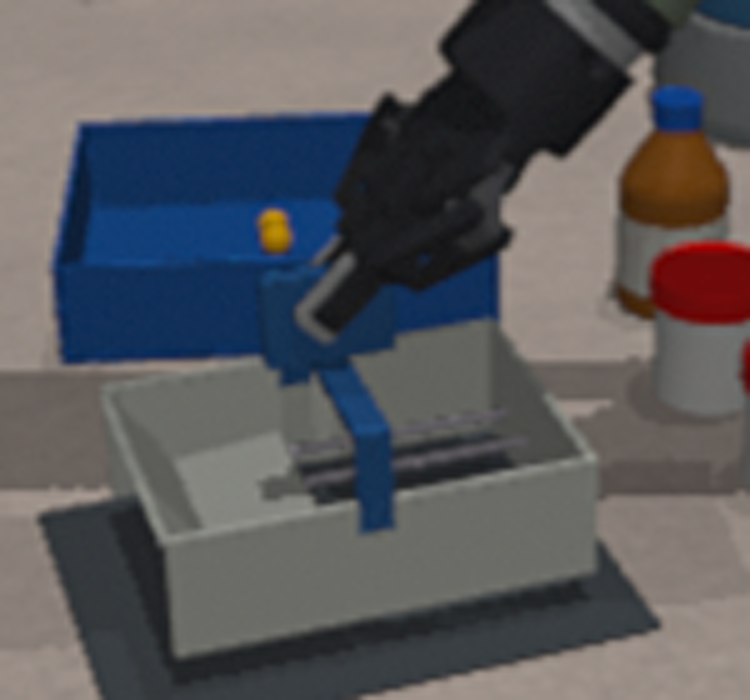

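Lower the last ~19 mm to seating.

Emit:
move_arm --increments "0 0 0 -0.008 0 0 0; 0 0 0 -0.006 0 0 0; 0 0 0 -0.004 0 0 0; 0 0 0 0 0 0 0"

```text
clock: 27.7
tool_pos: [513.7, -2.8, 93.7]
tool_rot: [-1.89, 1.575, -0.648]
wrist_force: [-0.3, -0.1, -2.9]
gripper_width: 0.101
```

Emit:
move_arm --increments "0 0 0 -0.0015 0 0 0; 0 0 0 0 0 0 0"

```text
clock: 27.95
tool_pos: [514.2, -2.9, 92.7]
tool_rot: [-1.889, 1.574, -0.649]
wrist_force: [0.3, 0.4, -3.4]
gripper_width: 0.099
```

Emit:
move_arm --increments "0 0 0 -0.0015 0 0 0; 0 0 0 0 0 0 0"

```text
clock: 28.2
tool_pos: [514.1, -2.5, 92.4]
tool_rot: [-1.889, 1.575, -0.649]
wrist_force: [-0.8, 2.2, 3.6]
gripper_width: 0.095
```

Emit:
move_arm --increments "0.04 0 0 0 0 0 0; 0.04 0 0 0 0 0 0; 0.04 0 0 0 0 0 0; 0.04 0.015 0.003 0.015 0 0 0; 0.04 0.03 0.005 0.03 0 0 0"

```text
clock: 28.82
tool_pos: [557.7, 5.1, 135.2]
tool_rot: [-1.892, 1.578, -0.645]
wrist_force: [0.3, 0.4, -0.4]
gripper_width: 0.472
```

Emit:
move_arm --increments "0.04 0.03 0.005 0.03 0 0 0; 0.04 0.01 0 0.05 0 0 0; 0.04 0 0 0.05 0 0 0; 0.04 0 -0.05 0.02 0 0 0; 0.04 0 -0.05 0 0 0 0"

```text
clock: 29.45
tool_pos: [600.1, -90.5, 289.0]
tool_rot: [-1.888, 1.569, -0.655]
wrist_force: [0.9, 0.7, -1.0]
gripper_width: 0.467
```

Emit:
move_arm --increments "0.04 0 -0.05 0 0 0 0; 0.04 0 -0.05 0 0 0 0; 0.04 0 -0.05 0 0 0 0; 0.04 0 -0.02 0 0 0 0; 0.04 0 0 0 0 0 0"

```text
clock: 30.08
tool_pos: [598.6, -260.9, 285.4]
tool_rot: [-1.887, 1.578, -0.649]
wrist_force: [-0.7, 1.1, 0.7]
gripper_width: 0.467
```

```bash
python3 -c "
from h import *
look('27',(0,0,640,480),(0,0,640,480),1)"
```

```text
30.175 [ 599.3 -258.3  286. ] [-0.347  0.912  0.523 -0.523  2.349  0.792] [-0.1 -0.   0.7] 0.469
[[ 0.182 -0.696  0.694]
 [-0.983 -0.127  0.131]
 [-0.003 -0.707 -0.708]]
```

View pics/side27.png

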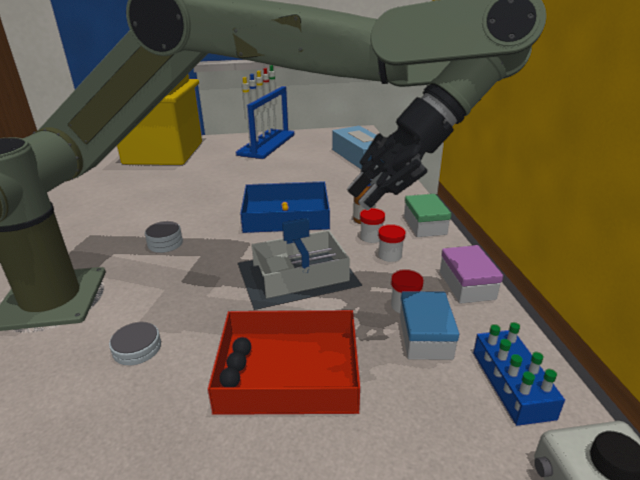

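View pics/top27.png

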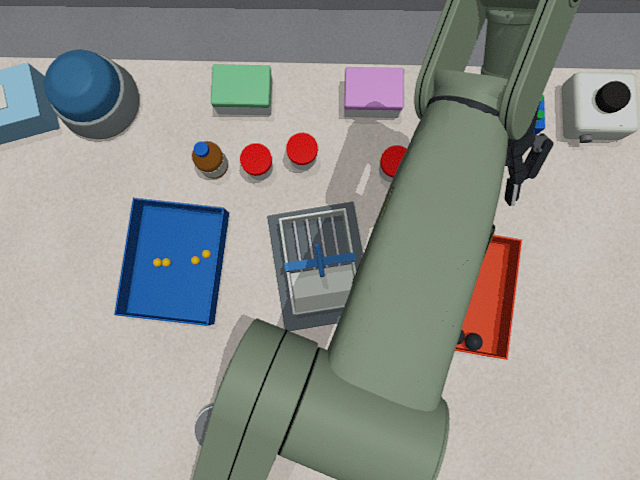

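```bash
python3 - <<'E'
from h import *
print(bp("top",(319,260.5),144)[:2], bp("top",(319.5,264),99)[:2])
print(ctrl.finish_job())
E
```

```text
[548.52540005   4.06275673] [545.09111673   3.22303523]
the job is handed in; nothing more can be done
None
```

I sieved the four small yellow balls into the blue tub and set the sieve back on its mat. After regripping with a 45° lean, I poured the three large balls into the red tub. The empty sieve then went back on its mat, and I let go and handed the job in at about 30 s.

**Last checks:**
- **Balls:** In the final pictures all four small balls lie in the blue tub. All three large balls lie in the red tub, seen in the side view; the arm hides part of it from above.
- **Sieve:** It looks level on the mat, with its centre measured at about (548, 4) mm against a mat centre of about (549, 3) mm. I judged level from the pictures and the tool orientation only; I did not measure it separately.
- **Gripper:** The fingers are open and clear of everything, and the wrist force is about zero.
- **Bystanders:** Compared by eye with the first pictures, the jars, tip box and bottle stand where they were.

**Disagreement:** The visible finger tips sat about 32 mm behind the reported tool point. I allowed for this in both grips, and both held.

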